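Hang washed brackets level on the drip stand and bring the drying lamp over them

ROBOT

A 6-joint arm with a two-finger parallel gripper is mounted at the origin on the work surface. World frame = base frame: x ahead of the robot, y to its left, z up, the work surface at z = 0. Lengths are in m, angles in rad, forces in N, time in s.
With the tool pointing down it reaches from about 0.3 to 1 m from the base axis. Payload 5.1 kg.
Tool frame: the origin (TCP) lies midway between the tips of the shut fingers; the grasp point (between the pads) lies 19 mm behind it; x points along the fingers, y is the direction in which the jaws open and shut, and the axes are right-handed (so a half turn about x gives the same grasp; the last joint's range is limited). The gripper opens to 95 mm and grips with 3 to 60 N. Pads are 20 mm wide; open, the fingers measure 119 mm over their backs; the gripper's body (75 mm by 180 mm) begins 59 mm behind the grasp point.
Start: joints at [1.136, 0.124, 1.65, -0, 1.367, -0.083], TCP at [0.224, 0.61, 0.215] pointing down, gripper open.
Joint ranges: [-2.61, 2.61], [-1.02, 2.33], [0.03, 2.71], [-1.35, 4.49], [0.32, 2.68], [-2.91, 2.91]. Speed limits (rad/s): [2.57, 2.57, 3.14, 3.14, 3.14, 3.14].

INTERFACE

Orientations are given as a unit quaternion [x, y, z, w].
In Python, from workcell import sense, read_camera, close_job, recognise, silhouettes, place_of gives the robot as it stands. The module is installed in compiled form; this text tells all that it offers.
- The arm moves only by the shell command python3 -m jog 'ROWS'. ROWS is JSON, a list of rows, each a list of 7 numbers: the shift along the tool's x, y, z in m, then the turn, a rotation vector about the tool's x, y, z in rad, then the opening, from -1 (shut) to 1 (fully open), so that 0 is half open. In form: [[dx, dy, dz, rx, ry, rz, gripper], ...]. A call has 1 to 20 rows; each row shifts and turns the commanded pose from where the row before left it, along the tool's axes as they then stand; what a row does not reach is not made up. A row lasts 1/8 s, in which the tool goes at most 62.5 mm and 10.7 degrees, less where a joint would pass 70% of its speed; a pose out of reach is approached as far as the arm can. A call with a gripper value outside its range is refused whole. The fingers move at their own pace and stop on an object; the grip force is fixed at half the most. Time passes only in rows, so rows that do not move let the fingers close. It gives the time, the measured TCP pose, the force and the opening at its end, in the units of the state.
- sense(): the state, without advancing time (a new reading comes with each control period).
- read_camera(name): name is "scene" or "top"; returns a dict with "frame" (384x512x3 uint8, red, green, blue), "range_z" (384x512 float32, m along the optical axis (not along the pixel's ray), 0 where there is no reading), "fov_y" (degrees; the focal length in pixels is half the picture's height over the tangent of half this angle, whatever the lens; pixels are square), "cx", "cy" (the principal point, pixels), "cam_to_world" (4x4, takes a point from camera to world coordinates). Camera axes: x right, y down, z forward; pixel columns grow to the right and rows downward; lengths in m; the calibration is good to about 2 mm. A picture is of the moment at which its call begins.
- close_job(): hands the job in, once; it reports no verdict.
Trained networks look in a picture, given as the dict that the camera call returned (one of the last four; its "shot" number tells which), for a name from the list of things; names that differ only in an ending like _2 or _b are one class to them, and where a whole thing is asked for, a point or a joint stands for the part that bears it (a point fixed in the world has none). Each returns a list of dicts, best first, with "confidence" (0 to 1); they miss things now and then, are a little off and sometimes report something else, mostly with a low value. They report only what shows in the picture. A call takes as long as a camera call. They do not tell look-alikes from the thing itself.
- recognise(picture, query): "extent" ([left, top, right, bottom] in pixels, round what is visible of it).
- silhouettes(picture, query): "region" (384x512 bool, what is visible of it) and "extent" ([left, top, right, bottom] in pixels, round what is visible of it).
- place_of(picture, query): "at" ([column, row] in pixels: a listed point, or the origin of a listed thing).
The state is a dict: "t": time; "joints": joint angles; "qvel": joint speeds; "joint_efforts": joint torques, N m; "tool_pos": TCP position; "tcp_rot": TCP orientation; "ft_force": force on the tool from outside, world axes, zero at the start; "ft_torque": the same for the moment, N m; "width": finger opening in m.
Only numpy, scipy, OpenCV 4.12 (cv2) and the standard library are available. Lean on these libraries where they do the work, as an engineer would, in place of code of your own. Each camera call takes 0.05 s, during which the arm holds its last target.

TASK

The motorcycle brackets standing on the bench have been washed: first swing the drying lamp by its grip well clear of the drip stand, then hang every bracket on a pin of the stand by the one of its holes that lets it hang level, foot plate down, and let go. When all hang still, swing the lamp back so that its head is over the middle pin, and leave it there. Leave the wrench, the bearing ring and the grease can where they are.

Things in the scene. Friction and masses are not known exactly. Their poses are not given: they have to be found in the camera images.
- bracket_a_mid (a point): Bracket without boss. Lengths mm. Aluminium web 110x8, 0.19 kg, on edge on a steel foot 80x70x8 centred at x=+42 (0.352 kg). Height 98. Origin: middle of the web, half-way up; x along web, y across, z up. Through-holes across the web, diameter 20, at x=-27, 0, +27, 3 above origin. Stands on its foot at the start; may be absent; all masses scale together by 0.85-1.1.
- bracket_b_mid (a point): Bracket, thick boss. Lengths mm. Aluminium web 110x8, 0.19 kg, on edge on a steel foot 90x70x8 centred at x=-14.5 (0.339 kg); solid steel boss 32 dia., 48 high, on the foot at x=-58 (0.303 kg). Height 98. Origin: middle of the web, half-way up; x along web, y across, z up. Through-holes across the web, diameter 20, at x=-27, 0, +27, 3 above origin. Stands on its foot at the start; may be absent; all masses scale together by 0.85-1.1.
- bracket_c_mid (a point): Bracket, thin boss. Lengths mm. Aluminium web 110x8, 0.19 kg, on edge on a steel foot 70x70x8 centred at x=+22 (0.308 kg); solid steel boss 20 dia., 44 high, at x=-62 (0.109 kg). Height 98. Origin: middle of the web, half-way up; x along web, y across, z up. Through-holes across the web, diameter 20, at x=-27, 0, +27, 3 above origin. Stands on its foot at the start; may be absent; all masses scale together by 0.85-1.1.
- pin1 (a point): Left pin of the drip stand as seen from the robot; made like the middle pin (pin2), 165 mm from it; its point and axes are alike. The rail behind the pins is 16 mm square, level with them; its end posts stand 270 mm either side of the middle pin; a fixed drip tray 14 mm high, 130 by 500 mm, lies below.
- pin2 (a point): Middle pin of the drip stand: level steel rod 7 mm thick, 170 mm above the table, sticking out 88 mm from a rail towards the robot, then 6 mm bent up by 6 mm. Point: on the rod's axis, 48 mm from the rail's face, 40 mm from the bend. x runs along the rod from tip to rail, y along the rail to pin1, z up. Each pin has room for one bracket.
- pin3 (a point): Right pin of the drip stand as seen from the robot; made like the middle pin (pin2), 165 mm from it; its point and axes are alike.
- lamp (a joint): Angle of the lamp's stiff swing arm about its upright post, rad: 0 = head about over the middle pin; grows anticlockwise from above, as the head swings towards the robot and to its right, clear of the stand from 1.5 on (and of the brackets on the table from about 1.9); stops at -0.5 and 2.3. It starts over the stand, and stays where it is left (friction 0.8 N m, 2.5 N at the head).
- lamp_grip (a point): Middle of the lamp's hand grip: upright rubber cylinder 22 mm thick, 259 to 305 mm above the table, on the middle of the round lamp head (100 mm across, 227 to 259 mm up). The point is 285 mm up; its x axis points straight away from the vertical hinge axis (the post behind the stand), which is 300 mm from it.
- wrench: Bystander: open-ended wrench 170 mm long lying flat; origin under its middle.
- bearing_ring: Bystander: steel bearing ring 90 mm across, 18 mm high; origin under its centre.
- grease_can: Bystander: grease can 84 mm across, 100 mm high; origin under its centre.
Things that resemble listed ones, but are neither listed nor needed, are in the scene too. Leave any green look-alike of the part that bears bracket_b_mid alone.

How it is judged:
By the outcome, as a careful person would: the job done as asked, in the order asked, and still so for the second after the job is handed in, with the robot touching nothing.
Of bracket_a, bracket_b, bracket_c only 2 to 3 are there at a start; the rules pass over those that are not, and their reading is None.
At some moment in a run one of bracket_a, bracket_b, bracket_c may be knocked a few centimetres aside while the robot is not near it.
It also fails if it takes over 210 s, if anything falls off the work surface, if the arm or the gripper's body presses on something with over 40 N, if the wrist force passes 120 N, or if a joint passes its speed limit or range.

## Working session

There is one attempt and no reset: what is moved stays moved. The work goes in short steps, Python scripts to look and compute and a shell command to move; the robot and the scene stay as the last step left them, time stands still between calls to the robot, and variables do not carry over. Pictures are saved under pics/ and viewed, and the job is handed in when it is done.

```bash
mkdir -p pics; ls
cat > h.py <<'E'
import numpy as np, cv2, json
from workcell import sense, read_camera, close_job, recognise, silhouettes, place_of
from scipy.spatial.transform import Rotation as R
def f(p): return p["frame"].shape[0]/2/np.tan(np.radians(p["fov_y"])/2)
def pt(p,u,v,z=None,r=None):
    """pixel->world using range (r) or plane height z"""
    F=f(p); d=np.array([(u-p["cx"])/F,(v-p["cy"])/F,1.]); T=np.array(p["cam_to_world"])
    if z is not None:
        w=T[:3,:3]@d; s=(z-T[2,3])/w[2]; return T[:3,3]+s*w
    if r is None: r=p["range_z"][int(round(v)),int(round(u))]
    return T[:3,:3]@(d*r)+T[:3,3]
def proj(p,X):
    T=np.array(p["cam_to_world"]); c=T[:3,:3].T@(np.array(X)-T[:3,3]); F=f(p)
    return np.array([F*c[0]/c[2]+p["cx"],F*c[1]/c[2]+p["cy"]])
def cloud(p,m=None):
    F=f(p); z=p["range_z"]; ok=z>0
    if m is not None: ok&=m
    v,u=np.nonzero(ok); zz=z[v,u]; T=np.array(p["cam_to_world"])
    P=np.c_[(u-p["cx"])/F*zz,(v-p["cy"])/F*zz,zz]
    return P@T[:3,:3].T+T[:3,3],u,v
def save(p,name,box=None,s=1.5):
    im=p["frame"][:,:,::-1]
    if box: im=im[box[1]:box[3],box[0]:box[2]]
    cv2.imwrite("pics/"+name,cv2.resize(im,None,fx=s,fy=s,interpolation=cv2.INTER_CUBIC))
E
python3 - <<'E'
from h import *
print(sense())
for n in("scene","top"):
    p=read_camera(n); save(p,n+"0.png"); print(n,p["fov_y"],p["cx"],p["cy"],np.round(p["cam_to_world"],3).tolist())
    for q in["bracket_a_mid","bracket_b_mid","bracket_c_mid","pin1","pin2","pin3","lamp_grip","lamp","wrench","bearing_ring","grease_can"]:
        r=place_of(p,q) if q!="lamp" else recognise(p,q)
        for d in r[:3]:
            k=d.get("at",d.get("extent"));print(q,np.round(k,1),round(d["confidence"],2), np.round(pt(p,*k),3) if len(k)==2 else "")
E
```

```text
pics
{'t': 0.0, 'joints': array([ 1.13640609e+00,  1.24499161e-01,  1.65164383e+00, -1.28579499e-05,
        1.36747861e+00, -8.25858044e-02]), 'qvel': array([ 0.00102417, -0.00011785,  0.00057212,  0.00087464,  0.00016444,
        0.00257303]), 'joint_efforts': array([ 2.18630244e-03, -4.17608535e+01, -3.59932673e+01,  7.74751324e-02,
        4.91289818e-02, -1.73472968e-04]), 'tool_pos': array([0.22374279, 0.60961133, 0.21340872]), 'tcp_rot': array([ 0.1230456 ,  0.69637432, -0.12443489,  0.6960162 ]), 'ft_force': array([ 0.16287644, -0.06568121,  0.50427192]), 'ft_torque': array([ 0.01560895, -0.02026851,  0.04157635]), 'width': 0.09522452572713029}
scene 56.36285251189504 257.3240951037267 190.91399621477373 [[0.247, 0.829, -0.501, 1.081], [0.969, -0.208, 0.133, -0.175], [0.007, -0.519, -0.855, 1.123], [0.0, 0.0, 0.0, 1.0]]
bracket_b_mid [255.7 190.2] 0.88 [ 0.423 -0.006  0.008]
bracket_b_mid [167.9 160. ] 0.86 [ 0.241 -0.295  0.048]
bracket_b_mid [291.2 174.3] 0.25 [0.385 0.141 0.004]
pin1 [301.7 215.6] 0.84 [0.641 0.079 0.176]
pin1 [344.5 190.5] 0.78 [0.63  0.202 0.253]
pin1 [3
[... 694 characters left out ...]
[0.0, 0.0, 0.0, 1.0]]
bracket_a_mid [303.9 240. ] 0.62 [ 0.429 -0.198  0.006]
bracket_a_mid [167.9 180.1] 0.17 [0.589 0.226 0.304]
bracket_b_mid [334.9 292.5] 0.97 [ 0.251 -0.307  0.007]
bracket_b_mid [249.5 232.8] 0.94 [ 0.448 -0.008  0.099]
bracket_b_mid [295.4 198.9] 0.66 [ 0.564 -0.158  0.089]
pin1 [123.4 202.4] 0.71 [0.533 0.386 0.172]
pin1 [174.1 184.3] 0.65 [0.583 0.216 0.257]
pin2 [123.4 202.4] 0.71 [0.533 0.386 0.172]
pin2 [174.1 184.3] 0.65 [0.583 0.216 0.257]
pin3 [123.4 202.4] 0.71 [0.533 0.386 0.172]
pin3 [174.1 184.3] 0.65 [0.583 0.216 0.257]
lamp [152.1 115.1 252.2 199. ] 0.82 
wrench [339.1 192. ] 0.7 [ 0.601 -0.321 -0.   ]
grease_can [377.9 170.8] 0.68 [ 0.663 -0.431  0.102]
```

View pics/scene0.png

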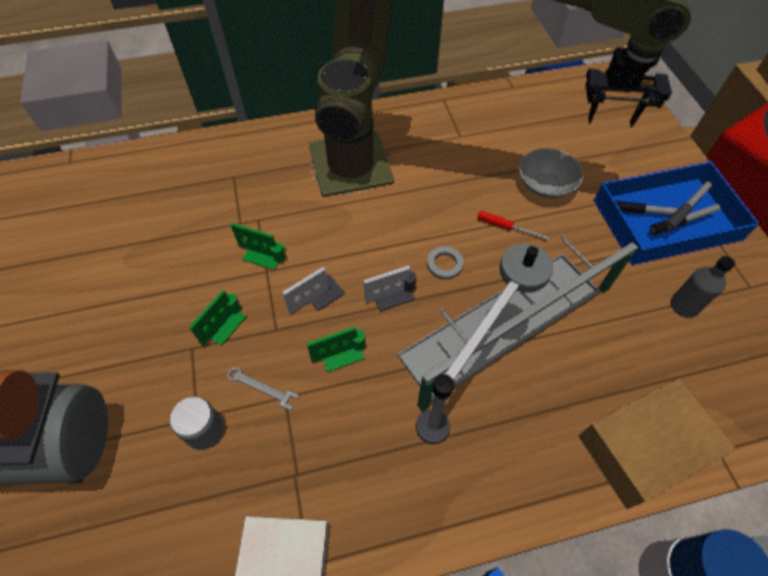

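View pics/top0.png

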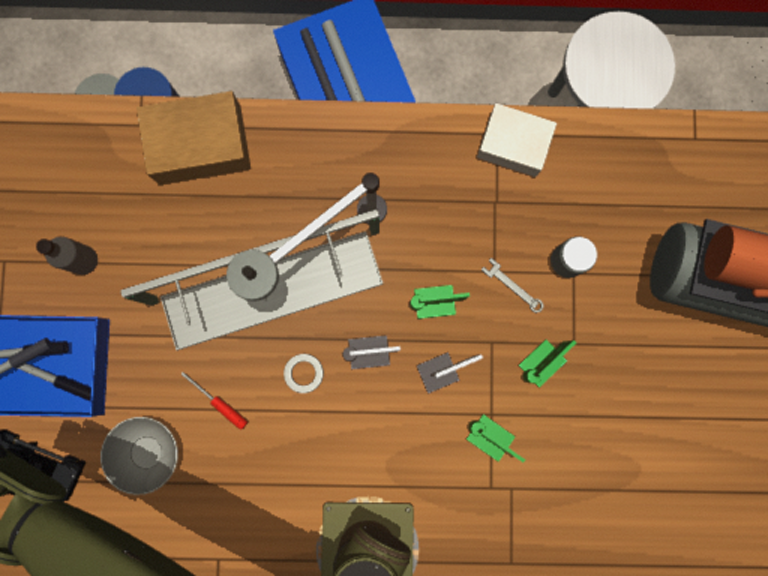

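Run:
```python
from h import *
p=read_camera("top"); save(p,"t1.png",(70,100,350,280),2.8)
np.savez("top1.npz",**{k:p[k] for k in p})
p=read_camera("scene"); save(p,"s1.png",(170,130,440,300),2.8)
np.savez("scene1.npz",**{k:p[k] for k in p})
```

```text
(no output)
```

View pics/t1.png

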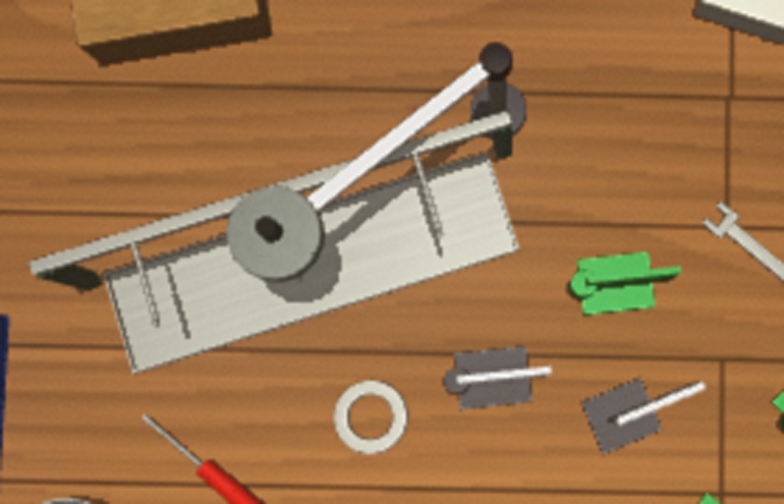

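View pics/s1.png

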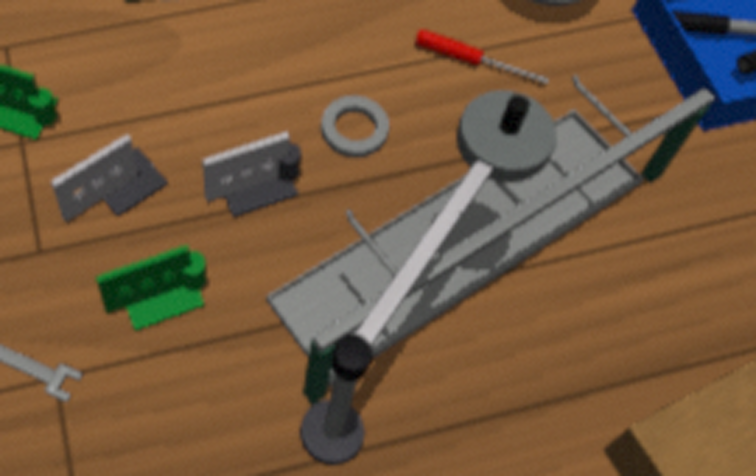

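Run:
```python
from h import *
for n in("top","scene"):
    p=dict(np.load(n+"1.npz"))
    P,u,v=cloud(p)
    m=(P[:,0]>.4)&(P[:,0]<.85)&(P[:,1]>-.12)&(P[:,1]<.55)
    h=m&(P[:,2]>.155)&(P[:,2]<.19)
    print(n,h.sum())
    im=np.zeros((384,512),np.uint8); im[v[h],u[h]]=255
    cv2.imwrite(f"pics/m_{n}.png",cv2.resize(im[90:290,70:450],None,fx=2,fy=2))
    # rail ransac line xy
    Q=P[h]; best=None; rng=np.random.default_rng(0)
    for _ in range(2000):
        a,b=Q[rng.choice(len(Q),2,replace=False)][:,:2]; d=b-a; L=np.linalg.norm(d)
        if L<.2: continue
        nn=np.array([-d[1],d[0]])/L; k=np.abs((Q[:,:2]-a)@nn)<.008
        if best is None or k.sum()>best.sum(): best=k
    S=Q[best]; c=S[:,:2].mean(0); d=np.linalg.svd(S[:,:2]-c)[2][0]; d*=np.sign(d[1])
    nn=np.array([-d[1],d[0]]) ; nn*=np.sign(nn[0])
    t=(S[:,:2]-c)@d; s=(S[:,:2]-c)@nn
    print("rail",c,d,np.degrees(np.arctan2(d[1],d[0])),"t",t.min(),t.max(),"s",s.min(),s.max(),"z",np.percentile(S[:,2],[5,50,95]), "mid",c+d*(t.min()+t.max())/2)
    O=Q[~best]; tt=(O[:,:2]-c)@d; ss=(O[:,:2]-c)@nn
    k=(ss<-.01)&(ss>-.13)
    for a in np.argsort(tt[k]): print(np.round([tt[k][a],ss[k][a],O[k][a][2]],3),end=" ")
    print()
    g=m&(P[:,2]>.262)&(P[:,2]<.33); 
    G=P[g];print("above head",len(G),G.min(0),G.max(0))
    hd=m&(P[:,2]>.25)&(P[:,2]<.266); print("head",P[hd].mean(0),P[hd].min(0),P[hd].max(0))
    hh=m&(P[:,2]>.29)&(P[:,2]<.32); print(np.round(P[hh][:40],3).tolist())
    hi=m&(P[:,2]>.33); print("post",hi.sum(),P[hi].mean(0) if hi.any() else "")
```

```text
top 999
rail [0.63760098 0.26915144] [-0.32729264  0.94492303] 109.10453207543041 t -0.29474882811956693 0.2646433269171188 s -0.007417943974948773 0.008566884875407665 z [0.16779    0.17686858 0.18221833] mid [0.64252763 0.25492775]
[-0.184 -0.091  0.171] [-0.183 -0.082  0.172] [-0.183 -0.071  0.17 ] [-0.183 -0.062  0.176] [-0.183 -0.051  0.169] [-0.183 -0.042  0.178] [-0.183 -0.031  0.17 ] [-0.183 -0.095  0.176] [-0.183 -0.02   0.167] [-0.183 -0.011  0.171] [-0.182 -0.084  0.167] [-0.182 -0.075  0.173] [-0.182 -0.064  0.171] [-0.182 -0.055  0.177] [-0.182 -0.045  0.173] [-0.182 -0.035  0.177] [-0.182 -0.024  0.173] [-0.182 -0.099  0.181] [-0.182 -0.015  0.175] [-0.182 -0.088  0.172] [-0.181 -0.078  0.173] [-0.181 -0.068  0.173] [-0.181 -0.058  0.173] [-0.181 -0.047  0.171] [-0.181 -0.038  0.174] [-0.181 -0.027  0.171] [-0.181 -0.101  0.176] [-0.181 -0.017  0.17 ] [-0.181 -0.091  0.171] [-0.18  -0.08   0.168] [-0.18  -0.07   0.169] [-0.18  -0.06   0.168] [-0.18  -0.051  0.175] [-0.18  -0.041  0.174] [-0.18  -0.03   0.171] [-0.18 -0.02  0.17] [-0.18  -0.094  0.175] [-0.18  -0.084  0.
[... 7799 characters left out ...]
237, 0.307], [0.586, 0.242, 0.304], [0.587, 0.244, 0.305], [0.587, 0.247, 0.304], [0.585, 0.227, 0.303], [0.587, 0.229, 0.305], [0.589, 0.231, 0.307], [0.589, 0.234, 0.306], [0.589, 0.237, 0.306], [0.59, 0.24, 0.305], [0.59, 0.243, 0.304], [0.591, 0.245, 0.305], [0.586, 0.227, 0.3], [0.591, 0.227, 0.306], [0.59, 0.231, 0.304], [0.59, 0.234, 0.303], [0.594, 0.235, 0.308], [0.593, 0.239, 0.305], [0.594, 0.241, 0.306], [0.594, 0.244, 0.305], [0.589, 0.227, 0.298], [0.591, 0.228, 0.302], [0.594, 0.229, 0.305], [0.594, 0.233, 0.303], [0.595, 0.235, 0.304], [0.596, 0.237, 0.305], [0.597, 0.239, 0.306], [0.597, 0.243, 0.305], [0.586, 0.227, 0.291], [0.589, 0.228, 0.294], [0.59, 0.23, 0.295]]
post 0
```

View pics/m_top.png

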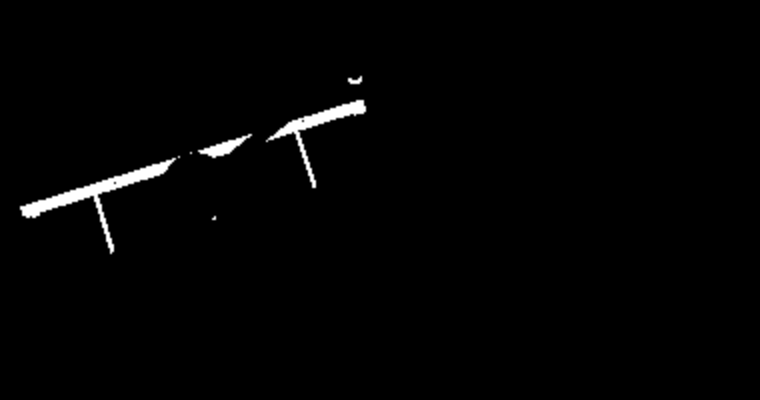

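```bash
cat >> h.py <<'E'
PIN2=np.array([.5906,.2370,.170]); D=np.array([-.3273,.9449]); N=np.array([.9449,.3273])
def psi(s=None):
    s=s or sense(); y=R.from_quat(s["tcp_rot"]).as_matrix()[:,1]; return np.degrees(np.arctan2(y[1],y[0]))
def plan(xyz,ps,s=None,n=None):
    """total shift in present tool axes to xyz and turn about tool x to jaw-yaw ps (deg, mod 180)"""
    s=s or sense(); M=R.from_quat(s["tcp_rot"]).as_matrix(); d=M.T@(np.array(xyz)-s["tool_pos"])
    t=(psi(s)-ps+90)%180-90
    tilt=np.degrees(np.arccos(-M[2,0])); print("pos",np.round(s["tool_pos"],4),"psi",round(psi(s),2),"tilt",round(tilt,2),"shift mm",np.round(d*1e3,1),"turn about x rad",round(np.radians(t),4),"j6",round(s["joints"][5],2),"w",round(s["width"],4),"F",np.round(s["ft_force"],1),"t",s["t"])
def web(p,box=None):
    """fit grey bracket web tops z .088-.108"""
    P,u,v=cloud(p); m=(P[:,2]>.09)&(P[:,2]<.106)&(P[:,0]>.1)&(P[:,0]<.75)&(P[:,1]>-.45)&(P[:,1]<.5)
    c=p["frame"][v,u].astype(int); grey=(c.max(1)-c.min(1)<40)
    im=np.zeros((384,512),np.uint8); im[v[m&grey],u[m&grey]]=1
    n,l,st,ce=cv2.connectedComponentsWithStats(im,connectivity=8)
    for i in range(1,n):
        if st[i,4]<15: continue
        Q=P[m&grey][l[v[m&grey],u[m&grey]]==i]; r=cv2.minAreaRect((Q[:,:2]*1e3).astype(np.float32))
        c=Q[:,:2].mean(0); d=np.linalg.svd(Q[:,:2]-c)[2][0]; t=(Q[:,:2]-c)@d
        print("web n",len(Q),"rect",np.round(r[0],1),np.round(r[1],1),"mid",np.round(c+d*(t.min()+t.max())/2,4),"dirdeg",round(np.degrees(np.arctan2(d[1],d[0])),2),"len",round(np.ptp(t),4),"z",round(np.median(Q[:,2]),4))
E
python3 - <<'E'
from h import *
p=dict(np.load("top1.npz")); web(p)
q=dict(np.load("scene1.npz")); web(q)
for a in(p,q):
    P,u,v=cloud(a); m=(P[:,2]>.2)&(P[:,0]>.7)&(P[:,0]<.9)&(P[:,1]>-.1)&(P[:,1]<.1)
    Q=P[m]; print(len(Q),np.percentile(Q[:,2],[5,50,90,98]))
    c=a["frame"][v,u].astype(int).max(1); k=m&(c<70); Q=P[k]; 
    if len(Q): 
        z=np.percentile(Q[:,2],95); K=Q[Q[:,2]>z-.012]; print("cap z",z,(K.min(0)+K.max(0))/2,K.min(0),K.max(0))
    m=(P[:,2]>.298)&(P[:,2]<.315)&(P[:,0]>.55)&(P[:,0]<.63)&(P[:,1]>.2)&(P[:,1]<.27); K=P[m]; print("grip",(K.min(0)+K.max(0))/2, K.mean(0))
    m=(P[:,2]>.25)&(P[:,2]<.268)&(P[:,0]>.5)&(P[:,0]<.65)&(P[:,1]>.15)&(P[:,1]<.3); K=P[m]; print("head",cv2.minEnclosingCircle((K[:,:2]*1000).astype(np.float32)))
plan((.589,.236,.266),40)
E
```

```text
web n 171 rect [ 670.5 -433.2] [73.3 32.6] mid [ 0.6706 -0.4358] dirdeg -179.59 len 0.0733 z 0.0988
web n 80 rect [446.6  -8.1] [  7.7 109. ] mid [ 0.4465 -0.0082] dirdeg -82.97 len 0.109 z 0.0978
web n 81 rect [ 416.8 -191.4] [  8.1 107.6] mid [ 0.417  -0.1913] dirdeg 113.71 len 0.1076 z 0.097
web n 94 rect [447.9  -5.4] [ 11.3 107.5] mid [ 0.4483 -0.0054] dirdeg 97.12 len 0.1075 z 0.097
web n 94 rect [ 418.4 -191.1] [ 11.4 107.1] mid [ 0.419  -0.1908] dirdeg -66.57 len 0.1071 z 0.0967
web n 18 rect [7.393e+02 7.000e-01] [24.7 12.9] mid [0.7395 0.0012] dirdeg 73.12 len 0.0246 z 0.0991
web n 249 rect [ 672.4 -433.6] [32.8 76.6] mid [ 0.6724 -0.4356] dirdeg -0.33 len 0.0766 z 0.0994
350 [0.24398668 0.25326185 0.25804391 0.26107195]
cap z 0.26125144393808647 [0.77844559 0.00565394 0.25600607] [ 0.76224173 -0.00951443  0.24952599] [0.79464946 0.0208223  0.26248614]
grip [0.58773244 0.23580929 0.30551096] [0.58769216 0.23519976 0.30425695]
head ((602.7720947265625, 214.53439331054688), 75.92276000976562)
450 [0.23278273 0.25382044 0.25781132 0.25924287]
cap z 0.25923517596260814 [0.78251241 0.00745026 0.25434415] [ 0.76523821 -0.00951236  0.24800395] [0.79978662 0.02441288 0.26068435]
grip [0.58868716 0.23726949 0.30341309] [0.59030923 0.23598686 0.30426491]
head ((602.7537841796875, 216.43194580078125), 76.08985900878906)
pos [0.224  0.6102 0.2147] psi 69.84 tilt 0.0 shift mm [ -51.4 -225.5  471.6] turn about x rad 0.5209 j6 -0.08 w 0.095 F [-0.  1. -0.] t 1.3
```

```bash
python3 -m jog '[[-0.03,-0.0188,0.0393,0,0,0,1],[-0.03,-0.0188,0.0393,0,0,0,1],[-0.03,-0.0188,0.0393,0,0,0,1],[-0.03,-0.0188,0.0393,0,0,0,1],[-0.025,-0.0188,0.0393,0,0,0,1],[0,-0.0188,0.0393,0,0,0,1],[0,-0.0188,0.0393,0,0,0,1],[0,-0.0188,0.0393,0,0,0,1],[0,-0.0188,0.0393,0,0,0,1],[0,-0.0188,0.0393,0,0,0,1],[0,-0.0188,0.0393,0,0,0,1],[0,-0.0188,0.0393,0,0,0,1],[0,0,0,0,0,0,1]]' && python3 -m jog '[[0,0,0,0.16,0,0,1],[0,0,0,0.16,0,0,1],[0,0,0,0.16,0,0,1],[0,0,0,0.16,0,0,1],[0,0,0,0.16,0,0,1],[0,0,0,0.16,0,0,1],[0,0,0,0.16,0,0,1],[0,0,0,0.16,0,0,1],[0,0,0,0.16,0,0,1],[0,0,0,0.16,0,0,1],[0,0,0,0.16,0,0,1],[0,0,0,0.16,0,0,1],[0,0,0,0.16,0,0,1],[0,0,0,0,0,0,1]]'; python3 -c "
from h import *
plan((.5882,.2362,.266),-50)"
```

```text
t: 2.92
tool_pos: [0.5904, 0.2338, 0.3589]
tcp_rot: [0.125, 0.696, -0.125, 0.696]
ft_force: [-0.5, -0.7, -0.2]
width: 0.0955
t: 4.68
tool_pos: [0.5883, 0.2368, 0.3599]
tcp_rot: [0.663, 0.247, -0.663, 0.247]
ft_force: [-0.1, 0.1, -0.1]
width: 0.0956
pos [0.5883 0.2368 0.3599] psi -49.16 tilt 0.02 shift mm [93.9  0.4  0.5] turn about x rad 0.0147 j6 1.16 w 0.0956 F [-0.1  0.1 -0.1] t 4.675
```

```bash
python3 -m jog '[[0.03,0,0,0,0,0,1],[0.03,0,0,0.0147,0,0,1],[0.025,0,0,0,0,0,1],[0.009,0,0,0,0,0,1],[0,0,0,0,0,0,1],[0,0,0,0,0,0,-1],[0,0,0,0,0,0,-1],[0,0,0,0,0,0,-1],[0,0,0,0,0,0,-1],[0,0,0,0,0,0,-1],[0,0,0,0,0,0,-1]]'; python3 -c "
from h import *
plan((.5882,.2362,.266),-50)"
```

```text
t: 6.05
tool_pos: [0.589, 0.2359, 0.2656]
tcp_rot: [-0.665, -0.241, 0.665, -0.241]
ft_force: [-0.7, -0.3, -1.1]
width: 0.0405
pos [0.589  0.2359 0.2656] psi -50.18 tilt 0.0 shift mm [-0.4 -0.8  0.4] turn about x rad -0.0031 j6 1.17 w 0.0405 F [-0.7 -0.3 -1.1] t 6.05
```

```bash
python3 -m jog '[[0,0,0,0,0,0,-1],[0,0,0,0,0,0,-1],[0,0,0,0,0,0,-1],[0,0,0,0,0,0,-1],[0,0.0017,0.0314,-0.105,0,0,-1],[0,0.0017,0.0314,-0.105,0,0,-1],[0,0.0017,0.0314,-0.105,0,0,-1],[0,0,0,0,0,0,-1]]'; python3 -c "
from h import *
p=read_camera('top'); save(p,'l1.png')
plan((.5882,.2362,.266),-50)"
```

```text
t: 7.05
tool_pos: [0.5261, 0.1638, 0.2656]
tcp_rot: [-0.619, -0.342, 0.62, -0.342]
ft_force: [-3.8, -0.6, -0.2]
width: 0.0216
pos [0.5265 0.1645 0.2656] psi -32.24 tilt 0.08 shift mm [ -0.5  13.9 -93.6] turn about x rad 0.3099 j6 0.77 w 0.0217 F [-4.5 -0.5 -0. ] t 7.1
```

View pics/l1.png

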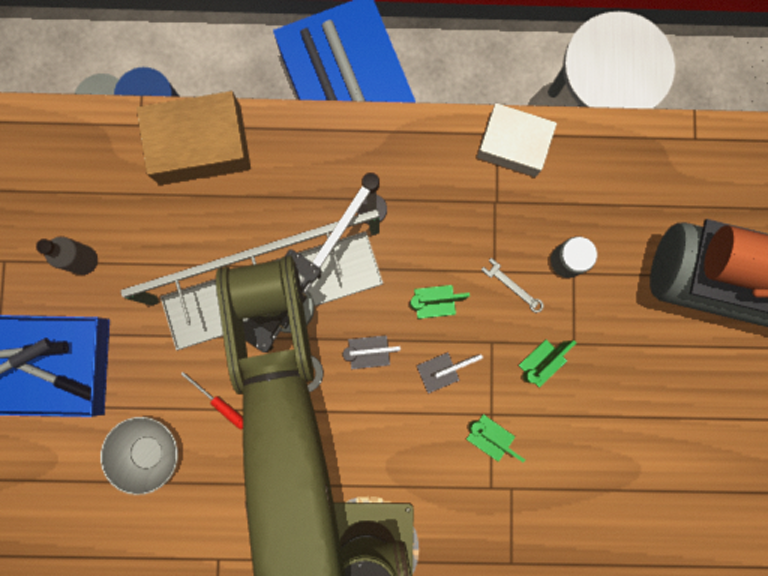

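```bash
python3 -m jog '[[0,0.0017,0.0314,-0.105,0,0,-1],[0,0.0017,0.0314,-0.105,0,0,-1],[0,0.0017,0.0314,-0.105,0,0,-1],[0,0.0017,0.0314,-0.105,0,0,-1],[0,0.0017,0.0314,-0.105,0,0,-1],[0,0.0017,0.0314,-0.105,0,0,-1],[0,0.0017,0.0314,-0.105,0,0,-1],[0,0.0017,0.0314,-0.105,0,0,-1],[0,0,0,0,0,0,-1]]'; python3 -c "
from h import *
plan((.68,-.275,.266),70)"
```

```text
t: 8.22
tool_pos: [0.4942, -0.0788, 0.2656]
tcp_rot: [0.426, 0.564, -0.427, 0.564]
ft_force: [-1.7, -2.1, -0.1]
width: 0.0218
pos [ 0.4942 -0.0788  0.2656] psi 15.79 tilt 0.11 shift mm [-1.000e-01  1.254e+02  2.394e+02] turn about x rad -0.9461 j6 -0.54 w 0.0218 F [-1.7 -2.1 -0.1] t 8.225
```

```bash
python3 -m jog '[[0,0.0017,0.0314,-0.105,0,0,-1],[0,0.0017,0.0314,-0.105,0,0,-1],[0,0.0017,0.0314,-0.105,0,0,-1],[0,0.0017,0.0314,-0.105,0,0,-1],[0,0.0017,0.0314,-0.105,0,0,-1],[0,0.0017,0.0314,-0.105,0,0,-1],[0,0.0017,0.0314,-0.105,0,0,-1],[0,0.0017,0.0314,-0.105,0,0,-1],[0,0.0017,0.0314,-0.105,0,0,-1],[0,0,0,0,0,0,-1]]'; python3 -c "
from h import *
p=read_camera('scene'); save(p,'l2.png')
s=sense();v=s['tool_pos'][:2]-np.array([.78,.0065]);print(np.linalg.norm(v),np.arctan2(v[1],v[0])%6.283-np.radians(129.6))
plan((.68,-.275,.266),70)"
```

```text
t: 9.48
tool_pos: [0.6823, -0.2762, 0.2657]
tcp_rot: [0.122, 0.696, -0.123, 0.697]
ft_force: [1.6, -3.2, 0.7]
width: 0.0217
0.2990618047350726 2.1142763278836028
pos [ 0.6814 -0.2758  0.2656] psi 70.04 tilt 0.12 shift mm [-0.4  0.3 -1.6] turn about x rad 0.0008 j6 -1.68 w 0.0217 F [ 2.4 -2.5 -0.2] t 9.525
```

View pics/l2.png

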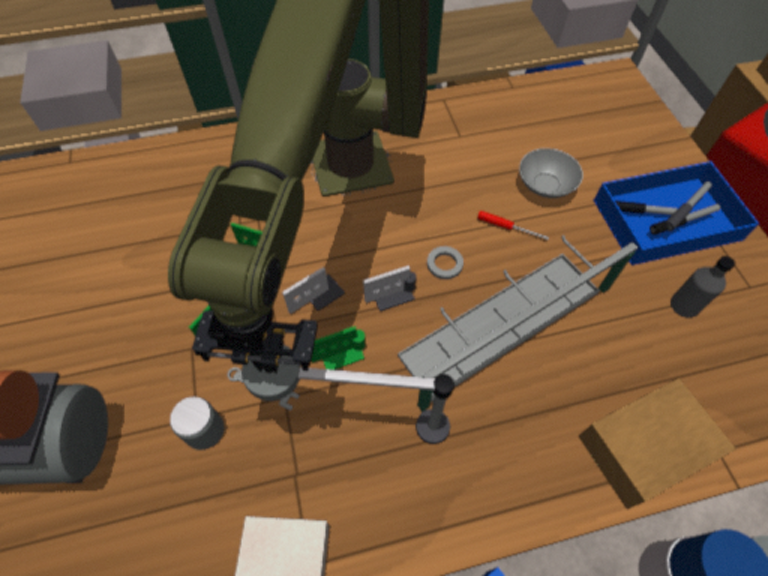

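```bash
python3 -m jog '[[0,0,0,0,0,0,1],[0,0,0,0,0,0,1],[0,0,0,0,0,0,1],[0,0,0,0,0,0,1],[0,0,0,0,0,0,1],[0,0,0,0,0,0,1],[-0.02,0,0,0,0,0,1],[-0.04,0,0,0,0,0,1],[-0.04,0,0,0,0,0,1],[0,0,0,0,0,0,1]]'; python3 -c "
from h import *
p=read_camera('scene'); web(p)
plan((.4437,.0198,.36),7)"
```

```text
t: 10.78
tool_pos: [0.6813, -0.2766, 0.3735]
tcp_rot: [0.121, 0.693, -0.123, 0.7]
ft_force: [-0.2, 0.3, 0.6]
width: 0.0949
web n 93 rect [448.2  -5.9] [ 11.9 108.5] mid [ 0.4484 -0.0059] dirdeg 96.82 len 0.1084 z 0.0974
web n 46 rect [ 409.3 -168.6] [ 8.3 61.5] mid [ 0.4099 -0.1684] dirdeg -67.59 len 0.0615 z 0.0974
web n 20 rect [739.5   0.8] [24.8 13.1] mid [0.74   0.0014] dirdeg 75.61 len 0.0247 z 0.0993
web n 238 rect [ 672.4 -433.4] [77. 33.] mid [ 0.6728 -0.4357] dirdeg -1.25 len 0.0769 z 0.0991
pos [ 0.6807 -0.2763  0.37  ] psi 70.15 tilt 0.36 shift mm [   7.8  198.  -323.5] turn about x rad 1.1021 j6 -1.68 w 0.095 F [-0.9 -0.4 -0.6] t 10.825
```

```bash
python3 -m jog '[[0,0.022,-0.0359,0,0,0,1],[0,0.022,-0.0359,0,0,0,1],[0,0.022,-0.0359,0,0,0,1],[0,0.022,-0.0359,0,0,0,1],[0,0.022,-0.0359,0,0,0,1],[0,0.022,-0.0359,0,0,0,1],[0,0.022,-0.0359,0,0,0,1],[0,0.022,-0.0359,0,0,0,1],[0,0.022,-0.0359,0,0,0,1],[0,0,0,0.157,0,0,1],[0,0,0,0.157,0,0,1],[0,0,0,0.157,0,0,1],[0,0,0,0.157,0,0,1],[0,0,0,0.157,0,0,1],[0,0,0,0.157,0,0,1],[0,0,0,0.157,0,0,1],[0,0,0,0,0,0,1]]'; python3 -c "
from h import *
p=read_camera('scene'); web(p); save(p,'s3.png',(170,130,440,300),2.8); np.savez('scene3.npz',**p)
t=read_camera('top');np.savez('top3.npz',**t); save(t,'t3.png',(70,100,350,280),2.8); web(t)
plan((.4442,.0200,.066),7)"
```

```text
t: 12.95
tool_pos: [0.4428, 0.0201, 0.3644]
tcp_rot: [0.467, 0.531, -0.468, 0.53]
ft_force: [-0.6, 0.6, 0.1]
width: 0.0953
web n 99 rect [447.7  -6.1] [ 12.3 107.7] mid [ 0.4481 -0.0061] dirdeg 97.21 len 0.1076 z 0.0968
web n 98 rect [ 418.  -190.3] [ 10.6 107.3] mid [ 0.419  -0.1898] dirdeg -66.21 len 0.1073 z 0.0967
web n 17 rect [7.395e+02 3.000e-01] [24.6 11.3] mid [7.396e-01 7.000e-04] dirdeg 71.03 len 0.0245 z 0.0985
web n 239 rect [ 672.4 -433.4] [76.3 32.9] mid [ 0.6729 -0.4355] dirdeg -1.67 len 0.0764 z 0.0994
web n 161 rect [ 669.8 -434.8] [29.9 77.7] mid [ 0.6696 -0.4366] dirdeg 179.02 len 0.0777 z 0.0987
web n 83 rect [ 416.9 -191.3] [  8.2 105.5] mid [ 0.417  -0.1912] dirdeg 113.77 len 0.1055 z 0.0986
pos [0.443  0.0201 0.3648] psi 7.32 tilt 0.08 shift mm [298.8   1.6   0.3] turn about x rad 0.0055 j6 -0.2 w 0.095 F [-0.3 -0.8 -0.8] t 13.05
```

View pics/s3.png

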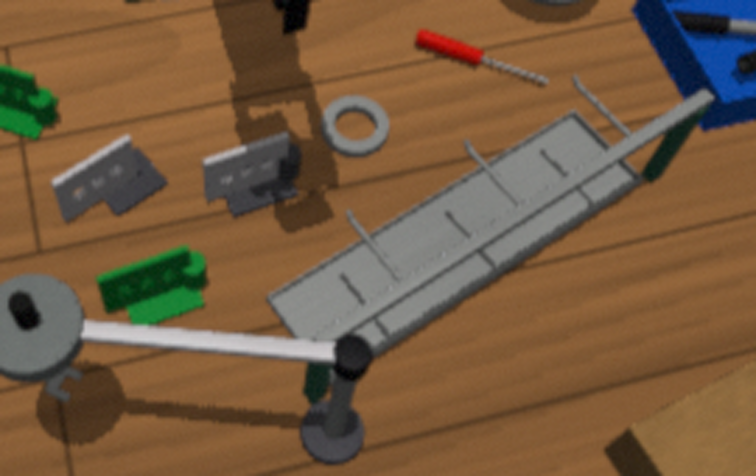

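View pics/t3.png

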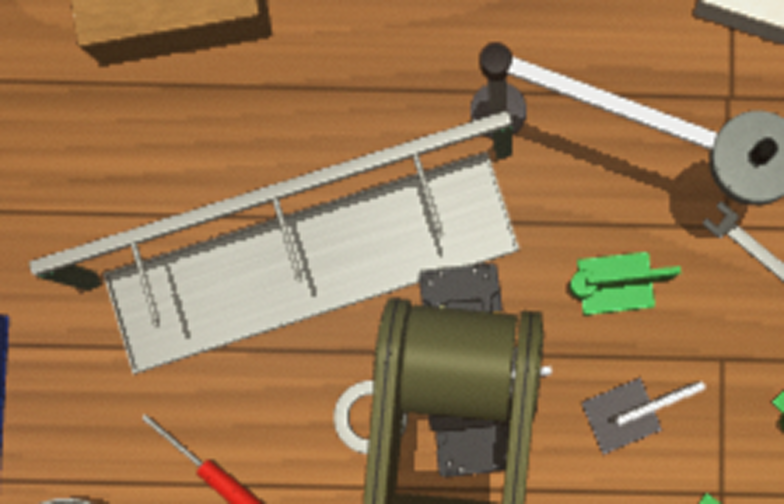

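Run:
```python
from h import *
for n in("top","scene"):
    p=dict(np.load(n+"3.npz")); P,u,v=cloud(p)
    m=(P[:,2]>.160)&(P[:,2]<.186)
    for i,k in((1,1),(2,0),(3,-1)):
        c=PIN2[:2]+.165*k*D; r=P[:,:2]-c; s=r@N; t=r@D
        w=m&(np.abs(t)<.02)&(s>-.06)&(s<.036)
        a=np.polyfit(s[w],t[w],1); 
        inr=m&(np.abs(t)<.05)&(s>.036)&(s<.08)
        print(n,"pin",i,"n",w.sum(),"offset t at 0 mm",np.round(a[1]*1e3,2),"slope deg",np.round(np.degrees(a[0]),2),"tip s",np.round(s[w].min()*1e3,1),"z",np.median(P[w,2]).round(4),"rail s mm",np.percentile(s[inr],[3,97]).round(4)*1e3)
```

```text
top pin 1 n 63 offset t at 0 mm -0.68 slope deg 0.45 tip s -48.6 z 0.172 rail s mm [43.6 63.3]
top pin 2 n 59 offset t at 0 mm -0.43 slope deg 0.37 tip s -46.7 z 0.1722 rail s mm [45.3 64. ]
top pin 3 n 57 offset t at 0 mm -0.2 slope deg 0.38 tip s -46.7 z 0.1731 rail s mm [44.5 63.8]
scene pin 1 n 56 offset t at 0 mm 0.5 slope deg -0.59 tip s -47.0 z 0.174 rail s mm [42.8 65.8]
scene pin 2 n 61 offset t at 0 mm 0.42 slope deg 0.27 tip s -47.2 z 0.1733 rail s mm [43.7 65.7]
scene pin 3 n 65 offset t at 0 mm 0.96 slope deg 0.27 tip s -48.2 z 0.1728 rail s mm [45.9 65.7]
```

```bash
python3 -m jog '[[0.05,0,0,0,0,0,1],[0.05,0,0,0,0,0,1],[0.05,0.0016,0.0003,0.0055,0,0,1],[0.05,0,0,0,0,0,1],[0.04,0,0,0,0,0,1],[0.03,0,0,0,0,0,1],[0.02,0,0,0,0,0,1],[0.008,0,0,0,0,0,1],[0,0,0,0,0,0,1]]'; python3 -c "
from h import *
p=read_camera('scene'); save(p,'s4.png',(200,120,330,230),5)
plan((.4442,.0200,.066),7)"
```

```text
t: 14.18
tool_pos: [0.4447, 0.02, 0.0675]
tcp_rot: [0.469, 0.529, -0.469, 0.529]
ft_force: [-0.3, -0.2, -0.4]
width: 0.0948
pos [0.4453 0.0199 0.0682] psi 6.9 tilt 0.04 shift mm [ 2.2 -1.1 -0.2] turn about x rad -0.0018 j6 -0.2 w 0.0952 F [ 0.4 -0.4  0.1] t 14.225
```

View pics/s4.png

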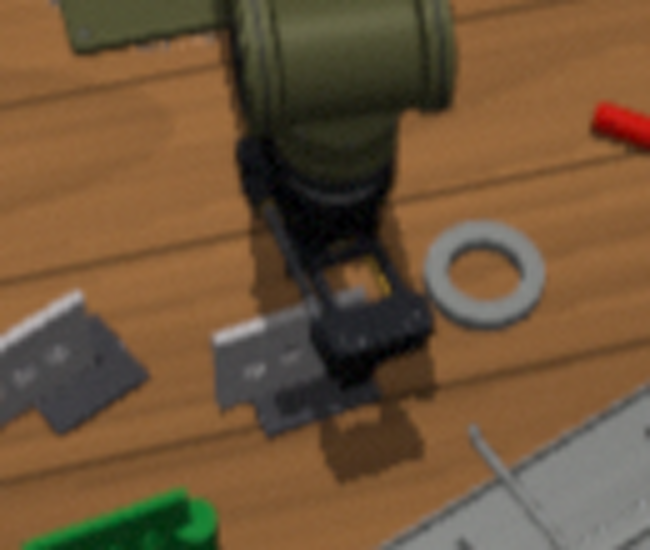

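```bash
python3 -m jog '[[0,0,0,0,0,0,-1],[0,0,0,0,0,0,-1],[0,0,0,0,0,0,-1],[0,0,0,0,0,0,-1],[0,0,0,0,0,0,-1],[0,0,0,0,0,0,-1],[0,0,0,0,0,0,-1],[0,0,0,0,0,0,-1],[0,0,0,0,0,0,-1],[0,0,0,0,0,0,-1],[0,0,0,0,0,0,-1],[0,0,0,0,0,0,-1],[-0.01,0,0,0,0,0,-1],[-0.02,0,0,0,0,0,-1],[0,0,0,0,0,0,-1]]'; python3 -c "
from h import *
p=read_camera('scene'); save(p,'s5.png',(200,120,330,230),5)
plan((.4442,.0200,.066),7)"
```

```text
t: 16.1
tool_pos: [0.4465, 0.0199, 0.099]
tcp_rot: [0.47, 0.528, -0.468, 0.53]
ft_force: [0.7, -0.5, -7.2]
width: 0.0079
pos [0.4455 0.02   0.0979] psi 6.86 tilt 0.12 shift mm [31.9 -1.3 -0.2] turn about x rad -0.0024 j6 -0.2 w 0.0077 F [-0.7 -1.3 -6.6] t 16.15
```

View pics/s5.png

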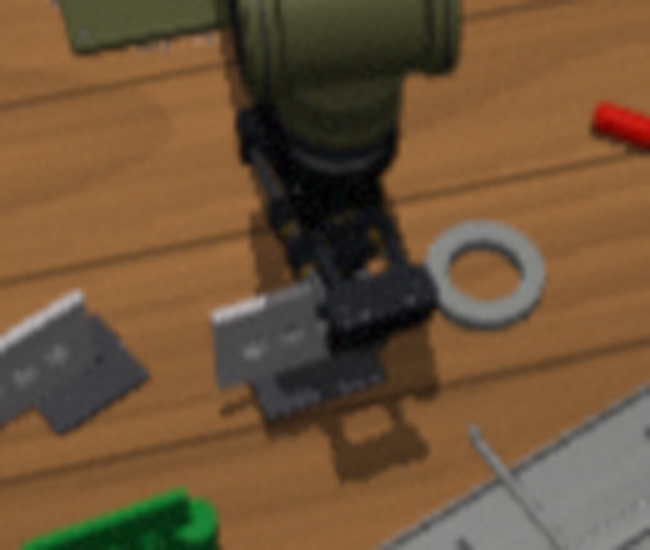

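```bash
python3 -c "
from h import *
plan((*(np.array([.6445,.0815])-.11*N),.1887),19.3)"
```

```text
pos [0.4455 0.02   0.0979] psi 6.86 tilt 0.12 shift mm [-90.6  97.6 -13.9] turn about x rad -0.2171 j6 -0.2 w 0.0077 F [-0.7 -1.3 -6.6] t 16.15
```

```bash
python3 -m jog '[[-0.015,0,0,0,0,0,-1],[-0.025,0,0,0,0,0,-1],[-0.03,0,0,0,0,0,-1],[-0.0206,0,0,0,0,0,-1],[0,0.012,-0.002,0,0,0,-1],[0,0.024,-0.003,0,0,0,-1],[0,0.024,-0.003,0,0,0,-1],[0,0.024,-0.003,0,0,0,-1],[0,0.0136,-0.0029,0,0,0,-1],[0,0,0,-0.06,0,0,-1],[0,0,0,-0.1,0,0,-1],[0,0,0,-0.057,0,0,-1],[0,0,0,0,0,0,-1],[0,0,0,0,0,0,-1]]'; python3 -c "
from h import *
p=read_camera('scene'); save(p,'s6.png',(220,150,350,260),5);np.savez('scene6.npz',**p)
p=read_camera('top'); save(p,'t6.png',(150,120,280,230),5)
plan((*(np.array([.6445,.0815])-.11*N),.1887),19.3)"
```

```text
t: 17.9
tool_pos: [0.5399, 0.0455, 0.1877]
tcp_rot: [0.409, 0.577, -0.41, 0.576]
ft_force: [-0.6, -0.0, -7.2]
width: 0.0078
pos [0.54   0.0455 0.188 ] psi 19.27 tilt 0.03 shift mm [-0.7  0.5  0.2] turn about x rad -0.0006 j6 -0.35 w 0.0079 F [ 0.   0.  -6.8] t 18.0
```

View pics/s6.png

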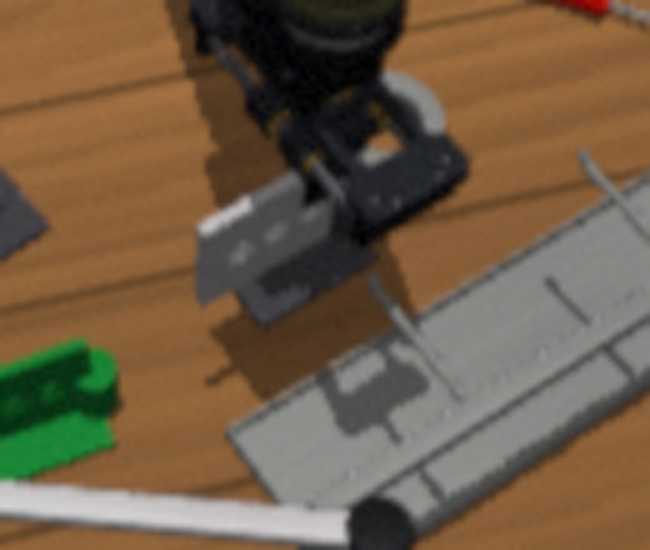

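View pics/t6.png

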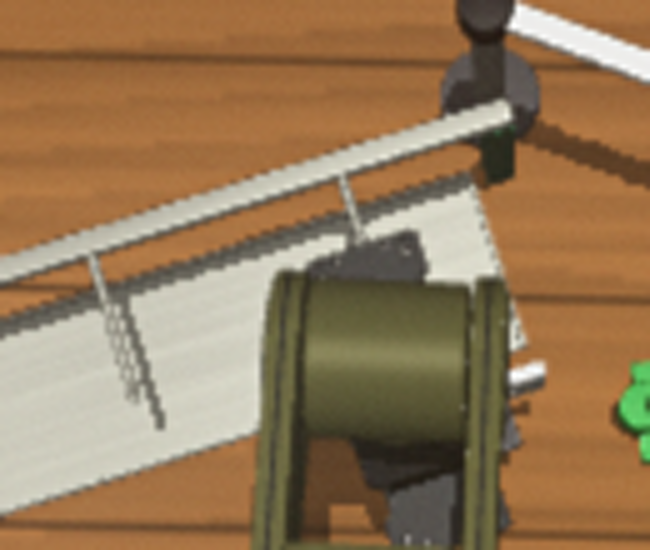

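Run:
```python
from h import *
p=dict(np.load("scene6.npz")); d=np.array([.3305,-.9438]); c=np.array([.540,.0455])
for x in(0,27,54,82): print(x,proj(p,[*(c+d*x/1e3),.188-.0157]),(proj(p,[*(c+d*x/1e3),.188-.0157])-[220,150])*5)
print((proj(p,[*(c+d*.082),.188+.0303])-[220,150])*5,"top corner")
print((proj(p,[*(np.array([.6445,.0815])-.046*N),.176])-[220,150])*5,"pin tip")
P,u,v=cloud(p); r=P[:,:2]-c; n=np.array([.9438,.3305])
m=(np.abs(r@n)<.02)&(r@d>.02)&(r@d<.1)&(P[:,2]>.1); Q=P[m]; print(Q[:,2].max(), ((r@d)[m]).max(), np.percentile(Q[:,2],98))
t=m&(P[:,2]>.21); s=(r@d)[t]; o=(r@n)[t]; print(t.sum(),np.polyfit(s,P[t][:,2],1),np.polyfit(s,o,1))
```

```text
0 [281.17960516 190.45364549] [305.89802579 202.26822746]
27 [274.059341   194.56313343] [270.29670502 222.81566717]
54 [266.83695007 198.73156424] [234.18475033 243.65782122]
82 [259.23682557 203.11800544] [196.18412784 265.59002718]
[197.06677799 227.17887835] top corner
[367.85642058 275.61841554] pin tip
0.5264479962055463 0.08200813554225189 0.5226111093225526
857 [1.57793421 0.35813182] [-0.00459288  0.003455  ]
```

```bash
python3 -m jog '[[-0.0007,0.015,0.0003,0,0,0,-1],[0,0.02,0,0,0,0,-1],[0,0.015,0,0,0,0,-1],[0,0,0,0,0,0,-1],[0,0,0,0,0,0,-1]]'; python3 -c "
from h import *
p=read_camera('scene'); save(p,'s7.png',(220,150,350,260),5)
plan((*(np.array([.6445,.0815])-.035*N),.1887),19.3)"
```

```text
t: 18.62
tool_pos: [0.5872, 0.0617, 0.1886]
tcp_rot: [0.409, 0.577, -0.409, 0.576]
ft_force: [0.7, -0.1, -6.9]
width: 0.0076
pos [0.587  0.0616 0.1886] psi 19.3 tilt 0.06 shift mm [-0.1 25.8  0.1] turn about x rad -0.0001 j6 -0.32 w 0.0077 F [ 0.3 -0.1 -7.4] t 18.675
```

View pics/s7.png

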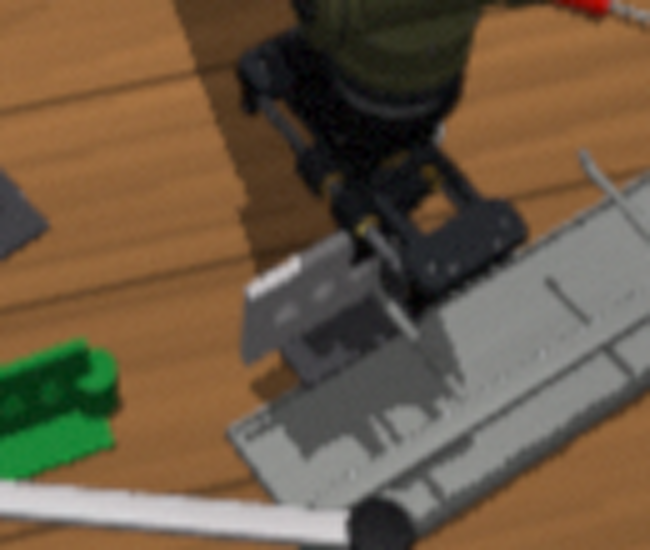

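Now at s ≈ −61 mm; the pin tip (at about (385,300)) is lined up with the hole under the finger. Advance gently.

```bash
python3 -m jog '[[0,0.004,0,0,0,0,-1],[0,0.004,0,0,0,0,-1],[0,0.003,0,0,0,0,-1],[0,0,0,0,0,0,-1]]'; python3 -m jog '[[0,0.003,0,0,0,0,-1],[0,0.003,0,0,0,0,-1],[0,0,0,0,0,0,-1]]';python3 -m jog '[[0,0.003,0,0,0,0,-1],[0,0.003,0,0,0,0,-1],[0,0,0,0,0,0,-1]]'; python3 -c "
from h import *
p=read_camera('scene'); save(p,'s8.png',(220,150,350,260),5)
plan((*(np.array([.6445,.0815])-.035*N),.1887),19.3)"
```

```text
t: 19.18
tool_pos: [0.598, 0.0654, 0.189]
tcp_rot: [0.409, 0.577, -0.409, 0.577]
ft_force: [-0.4, 0.4, -7.2]
width: 0.0082
t: 19.55
tool_pos: [0.6037, 0.0674, 0.189]
tcp_rot: [0.409, 0.577, -0.409, 0.577]
ft_force: [-0.9, 0.2, -6.7]
width: 0.0079
t: 19.92
tool_pos: [0.6094, 0.0693, 0.189]
tcp_rot: [0.409, 0.577, -0.409, 0.577]
ft_force: [-0.8, -1.0, -7.8]
width: 0.0079
pos [0.6092 0.0693 0.1889] psi 19.3 tilt 0.01 shift mm [0.2 2.3 0. ] turn about x rad 0.0 j6 -0.31 w 0.0083 F [ 0.3 -0.2 -7.1] t 19.975
```

View pics/s8.png

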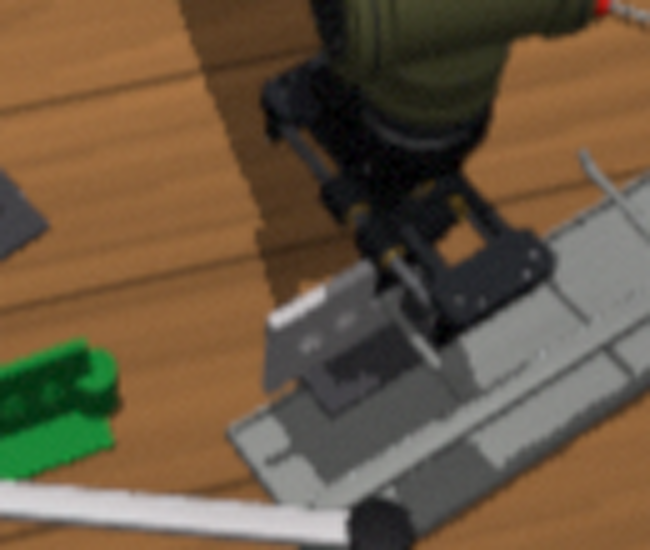

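```bash
python3 -m jog '[[0,0.006,0,0,0,0,-1],[0,0.008,0,0,0,0,-1],[0,0.008,0,0,0,0,-1],[0,0.008,0,0,0,0,-1],[0,0.007,0,0,0,0,-1],[0,0,0,0,0,0,-1]]'; python3 -m jog '[[0.003,0,0,0,0,0,-1],[0.003,0,0,0,0,0,-1],[0.001,0,0,0,0,0,-1],[0,0,0,0,0,0,-1]]'; python3 -c "
from h import *
p=read_camera('scene'); save(p,'s9.png',(220,150,350,260),5)
p=read_camera('top'); save(p,'t9.png',(150,120,280,230),5)
plan((*(np.array([.6445,.0815])-.0*N),.1792),19.3)"
```

```text
t: 20.72
tool_pos: [0.6445, 0.0816, 0.1888]
tcp_rot: [0.409, 0.577, -0.409, 0.577]
ft_force: [0.3, -1.0, -6.6]
width: 0.0073
t: 21.22
tool_pos: [0.6439, 0.0814, 0.1818]
tcp_rot: [0.409, 0.577, -0.409, 0.577]
ft_force: [-0.1, 1.5, -7.7]
width: 0.0081
pos [0.6441 0.0814 0.1821] psi 19.29 tilt 0.01 shift mm [2.9 0.4 0.1] turn about x rad -0.0001 j6 -0.29 w 0.0078 F [ 0.5  0.8 -7. ] t 21.325
```

View pics/s9.png

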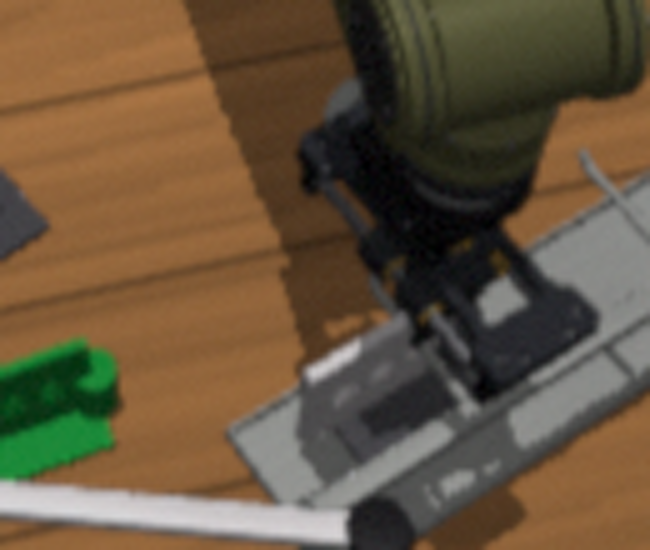

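```bash
python3 -m jog '[[0.001,0,0,0,0,0,-1],[0.001,0,0,0,0,0,-1],[0,0,0,0,0,0,-1]]'; python3 -m jog '[[0.001,0,0,0,0,0,-1],[0,0,0,0,0,0,-1]]'; python3 -m jog '[[0.001,0,0,0,0,0,-1],[0,0,0,0,0,0,-1]]'
```

```text
t: 21.7
tool_pos: [0.644, 0.0815, 0.1798]
tcp_rot: [0.409, 0.577, -0.409, 0.577]
ft_force: [-0.2, -0.5, -7.7]
width: 0.0078
t: 21.95
tool_pos: [0.644, 0.0815, 0.1788]
tcp_rot: [0.409, 0.577, -0.409, 0.577]
ft_force: [0.1, -0.2, -7.1]
width: 0.0078
t: 22.2
tool_pos: [0.6441, 0.0815, 0.1786]
tcp_rot: [0.409, 0.577, -0.409, 0.577]
ft_force: [-1.6, -0.5, -4.1]
width: 0.0079
```

```bash
python3 -m jog '[[0.0005,0,0,0,0,0,-1],[0,0,0,0,0,0,-1]]'; python3 -m jog '[[0,0,0,0,0,0,-0.6],[0,0,0,0,0,0,-0.6],[0,0,0,0,0,0,-0.6],[0,0,0,0,0,0,-0.6],[0,0,0,0,0,0,-0.6]]'; python3 -c "
from h import *
p=read_camera('scene'); save(p,'s10.png',(220,150,350,260),5)
plan((*(np.array([.6445,.0815])-.0*N),.1792),19.3)"
```

```text
t: 22.45
tool_pos: [0.6442, 0.0815, 0.1785]
tcp_rot: [0.409, 0.577, -0.409, 0.577]
ft_force: [-3.2, -0.3, -0.4]
width: 0.0076
t: 23.08
tool_pos: [0.6441, 0.0815, 0.1775]
tcp_rot: [0.409, 0.577, -0.409, 0.577]
ft_force: [0.3, -0.5, -0.9]
width: 0.0192
pos [0.6441 0.0815 0.1774] psi 19.3 tilt 0.0 shift mm [-1.8  0.4  0.2] turn about x rad -0.0 j6 -0.29 w 0.0191 F [ 0.5 -0.  -0.1] t 23.125
```

View pics/s10.png

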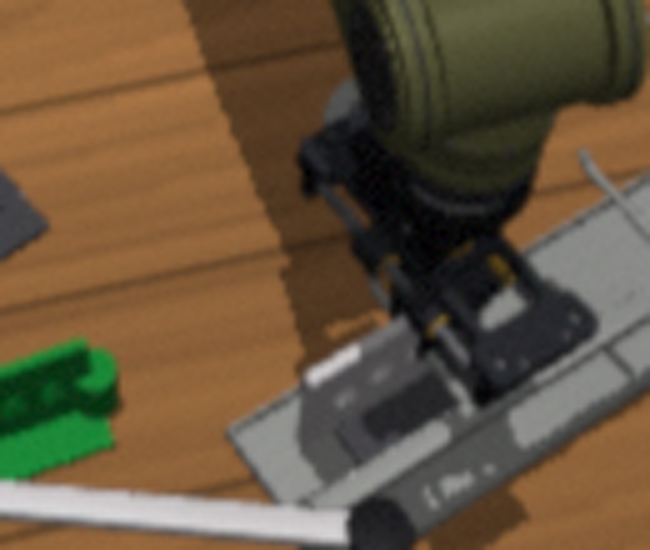

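```bash
python3 -m jog '[[0,0,0,0,0,0,-0.4],[0,0,0,0,0,0,-0.4],[-0.01,0,0,0,0,0,-0.4],[-0.02,0,0,0,0,0,-0.4],[-0.03,0,0,0,0,0,-0.4],[-0.04,0,0,0,0,0,0],[-0.03,0,0,0,0,0,1],[0,0,0,0,0,0,1]]'; python3 -c "
from h import *
p=read_camera('scene'); save(p,'s11.png',(170,130,350,270),4)
web(p)
plan((.4072,-.1655,.33),23.6)"
```

```text
t: 24.12
tool_pos: [0.6457, 0.0816, 0.3131]
tcp_rot: [0.411, 0.574, -0.407, 0.579]
ft_force: [-0.3, 0.6, -0.0]
width: 0.0531
web n 94 rect [ 418.9 -190.3] [ 10.4 108. ] mid [ 0.4192 -0.1902] dirdeg -66.33 len 0.108 z 0.097
web n 15 rect [740.1   0.9] [24.3 11.8] mid [0.7403 0.0019] dirdeg -98.37 len 0.0239 z 0.099
web n 242 rect [ 672.4 -433.1] [33.7 75.5] mid [ 0.6723 -0.4356] dirdeg 0.02 len 0.0755 z 0.0996
pos [0.6448 0.0815 0.31  ] psi 19.3 tilt 0.24 shift mm [ -21.1 -305.8  154.7] turn about x rad -0.0751 j6 -0.29 w 0.0573 F [ 0.1 -0.1 -1.3] t 24.175
```

View pics/s11.png

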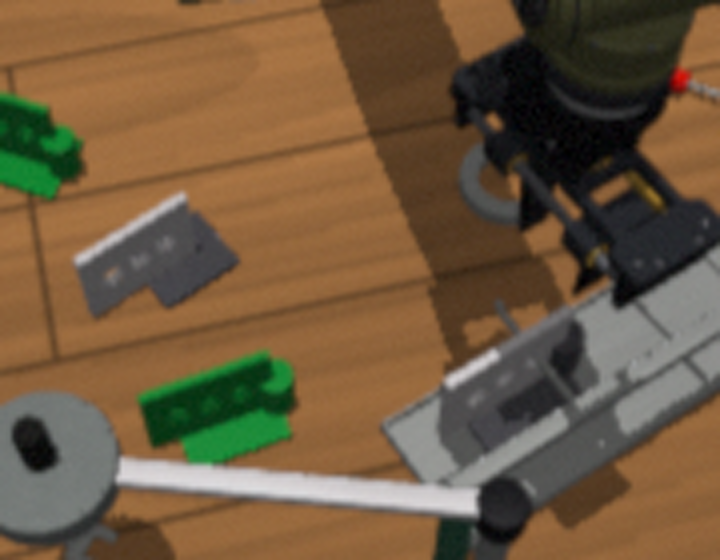

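```bash
python3 -m jog '[[-0.011,-0.02,0.01,-0.0751,0,0,1],[0,-0.038,0.0192,0,0,0,1],[0,-0.038,0.0192,0,0,0,1],[0,-0.038,0.0192,0,0,0,1],[0,-0.038,0.0192,0,0,0,1],[0,-0.038,0.0192,0,0,0,1],[0,-0.038,0.0192,0,0,0,1],[0,-0.03,0.0150,0,0,0,1],[0,-0.017,0.007,0,0,0,1],[0,0,0,0,0,0,1],[0,0,0,0,0,0,1]]'; python3 -c "
from h import *
p=read_camera('scene'); save(p,'s12.png',(170,130,350,270),4)
web(p); np.savez('scene12.npz',**p)
p=read_camera('top'); np.savez('top12.npz',**p); save(p,'t12.png',(70,100,350,280),2.8); web(p)
plan((.4071,-.1660,.067),23.7)"
```

```text
t: 25.55
tool_pos: [0.4315, -0.1698, 0.3174]
tcp_rot: [0.387, 0.592, -0.387, 0.591]
ft_force: [0.4, 0.5, -0.7]
width: 0.0952
web n 96 rect [ 416.5 -189.7] [ 12.1 109.5] mid [ 0.418  -0.1891] dirdeg -65.86 len 0.1096 z 0.0965
web n 16 rect [739.6   1.5] [24.6 10.8] mid [0.7393 0.0016] dirdeg 75.41 len 0.0246 z 0.0979
web n 234 rect [ 671.9 -433.5] [33.  75.9] mid [ 0.6719 -0.436 ] dirdeg -0.52 len 0.0758 z 0.0995
web n 167 rect [ 671.8 -433.2] [72.6 32.3] mid [ 0.6721 -0.4357] dirdeg 179.5 len 0.0727 z 0.0994
pos [ 0.4317 -0.1697  0.3179] psi 23.66 tilt 0.06 shift mm [250.9 -21.  -13.1] turn about x rad -0.0007 j6 -0.9 w 0.0949 F [0.3 0.5 0.6] t 25.65
```

View pics/s12.png

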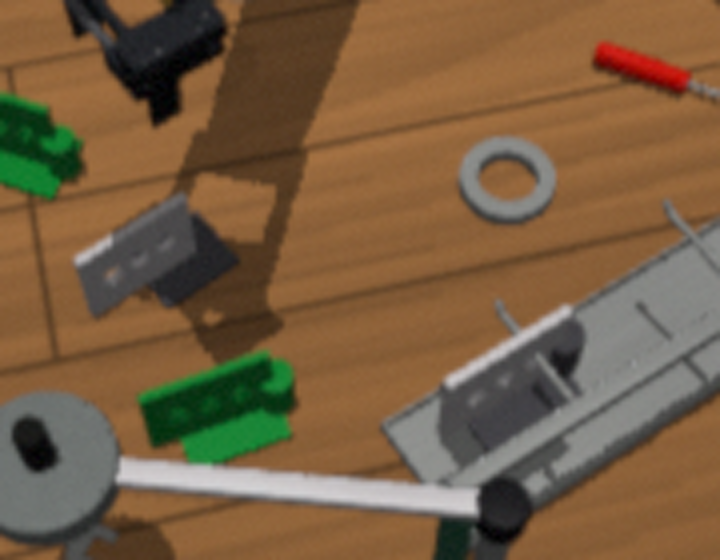

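View pics/t12.png

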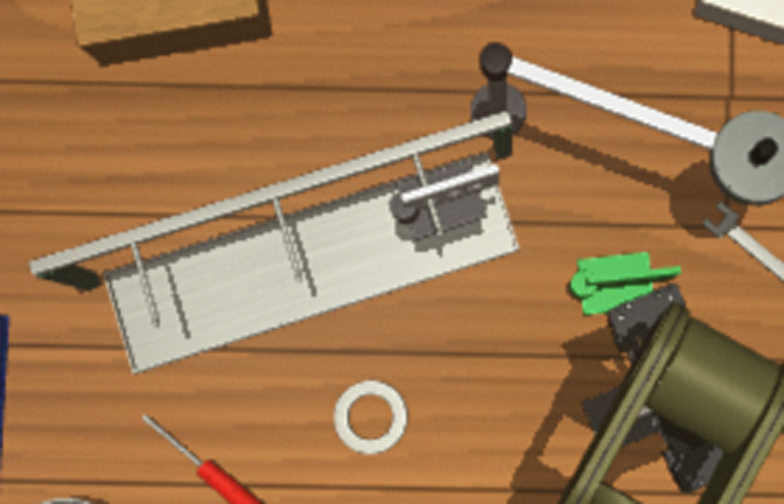

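```bash
python3 - <<'E'
from h import *
for n in("scene12","top12"):
    p=dict(np.load(n+".npz")); P,u,v=cloud(p); c=np.array([.6445,.0815]); r=P[:,:2]-c; s=r@N; t=r@D
    m=(np.abs(s)<.02)&(np.abs(t)<.1)&(P[:,2]>.19)&(P[:,2]<.23)
    a=np.polyfit(t[m],P[m,2],1); print(n,m.sum(),"level deg",np.degrees(a[0]),"z",a[1],"t",t[m].min(),t[m].max(),"s",s[m].mean(),"yaw",np.degrees(np.polyfit(t[m],s[m],1)[0]))
E
python3 -m jog '[[0.04,-0.0105,-0.0065,0,0,0,1],[0.05,-0.0105,-0.0066,0,0,0,1],[0.05,0,0,0,0,0,1],[0.05,0,0,0,0,0,1],[0.03,0,0,0,0,0,1],[0.02,0,0,0,0,0,1],[0.0108,0,0,0,0,0,1],[0,0,0,0,0,0,1],[0,0,0,0,0,0,1]]'; python3 -c "
from h import *
p=read_camera('scene'); save(p,'s13.png',(170,130,300,240),5)
plan((.4071,-.1660,.067),23.7)"
```

```text
scene12 177 level deg 0.28573750462763947 z 0.2052766659409779 t -0.08131524426834712 0.029024366364016545 s 0.0019974285779619 yaw 0.012127907381221274
top12 129 level deg -0.5742941560165405 z 0.20588030057848367 t -0.08278583293593537 0.02637455695273991 s -0.0012579179217905568 yaw -0.10135995356668631
t: 26.78
tool_pos: [0.4078, -0.1671, 0.0687]
tcp_rot: [0.387, 0.591, -0.387, 0.592]
ft_force: [0.6, -0.5, 1.1]
width: 0.0952
pos [ 0.4078 -0.1672  0.0688] psi 23.61 tilt 0.12 shift mm [ 1.8 -0.2 -1.3] turn about x rad -0.0016 j6 -0.92 w 0.095 F [-0.8 -0.6  0.8] t 26.825
```

View pics/s13.png

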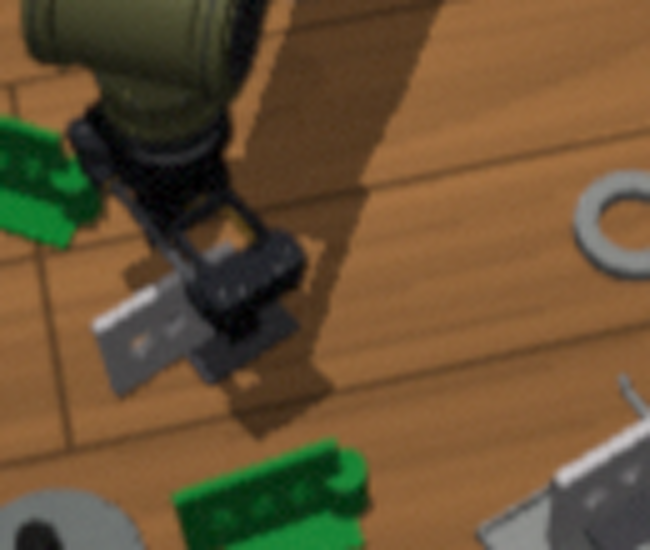

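```bash
python3 -m jog '[[0.001,0,-0.0013,0,0,0,1],[0,0,0,0,0,0,-1],[0,0,0,0,0,0,-1],[0,0,0,0,0,0,-1],[0,0,0,0,0,0,-1],[0,0,0,0,0,0,-1],[0,0,0,0,0,0,-1],[0,0,0,0,0,0,-1],[0,0,0,0,0,0,-1],[0,0,0,0,0,0,-1],[0,0,0,0,0,0,-1],[0,0,0,0,0,0,-1],[0,0,0,0,0,0,-1]]'; python3 -c "
from h import *
p=read_camera('scene'); web(p)
plan((.4071,-.1660,.067),23.7)"; python3 -m jog '[[-0.01,0,0,0,0,0,-1],[-0.02,0,0,0,0,0,-1],[-0.03,0,0,0,0,0,-1],[-0.03,0,0,0,0,0,-1],[-0.0305,0,0,0,0,0,-1],[0,0,0,0,0,0,-1]]'; python3 -c "
from h import *
p=read_camera('scene'); save(p,'s14.png',(170,110,300,220),5)
plan((*(PIN2[:2]-.11*N),.1887),19.3)
plan((*(PIN2[:2]+.165*D-.11*N),.1887),19.3)"
```

```text
t: 28.45
tool_pos: [0.4061, -0.1656, 0.0665]
tcp_rot: [0.387, 0.592, -0.387, 0.591]
ft_force: [-1.0, 0.3, -1.3]
width: 0.0075
web n 64 rect [ 426.9 -207.9] [ 9.1 68.4] mid [ 0.4272 -0.2077] dirdeg -65.27 len 0.0683 z 0.0973
web n 20 rect [7.4e+02 4.0e-01] [24.7 13. ] mid [7.399e-01 5.000e-04] dirdeg 69.07 len 0.0247 z 0.0974
web n 247 rect [ 672.4 -433.6] [32.7 77. ] mid [ 0.6724 -0.4355] dirdeg -0.42 len 0.077 z 0.0995
pos [ 0.4061 -0.1656  0.0664] psi 23.6 tilt 0.04 shift mm [-0.6  0.7  0.8] turn about x rad -0.0017 j6 -0.92 w 0.0075 F [-2.4 -0.5 -0.4] t 28.5
t: 29.25
tool_pos: [0.408, -0.1663, 0.1899]
tcp_rot: [0.387, 0.59, -0.387, 0.594]
ft_force: [0.3, 0.0, -5.7]
width: 0.0076
pos [ 0.4068 -0.1656  0.1877] psi 23.6 tilt 0.12 shift mm [  -1.1  220.  -304. ] turn about x rad 0.0751 j6 -0.92 w 0.0075 F [-0.2  0.6 -6. ] t 29.3
pos [ 0.4068 -0.1656  0.1877] psi 23.6 tilt 0.12 shift mm [  -1.3  232.9 -468.5] turn about x rad 0.0751 j6 -0.92 w 0.0075 F [-0.2  0.6 -6. ] t 29.3
```

View pics/s14.png

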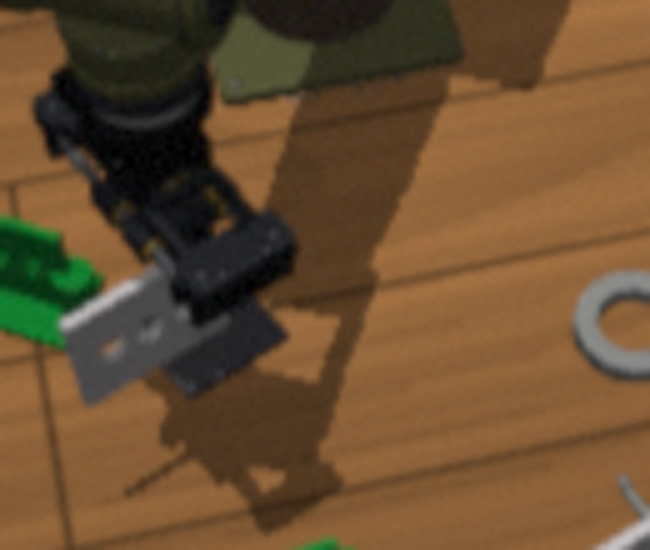

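```bash
python3 -m jog '[[0,0.008,-0.016,0,0,0,-1],[0,0.014,-0.028,0,0,0,-1],[0,0.018,-0.0362,0,0,0,-1],[0,0.018,-0.0362,0,0,0,-1],[0,0.018,-0.0362,0,0,0,-1],[0,0.018,-0.0362,0,0,0,-1],[0,0.018,-0.0362,0,0,0,-1],[0,0.018,-0.0362,0,0,0,-1],[0,0.018,-0.0362,0,0,0,-1],[0,0.018,-0.0362,0,0,0,-1],[0,0.018,-0.0362,0,0,0,-1],[0,0.018,-0.0362,0,0,0,-1],[0,0.016,-0.033,0,0,0,-1],[0,0.010,-0.020,0,0,0,-1],[0,0.0049,-0.0095,0.03,0,0,-1],[0,0,0,0.0451,0,0,-1],[0,0,0,0,0,0,-1],[0,0,0,0,0,0,-1]]'; python3 -c "
from h import *
p=read_camera('scene'); save(p,'s15.png',(270,110,410,220),5)
plan((*(PIN2[:2]+.165*D-.061*N),.1874),19.2)"
```

```text
t: 31.55
tool_pos: [0.4318, 0.3566, 0.1864]
tcp_rot: [0.409, 0.577, -0.409, 0.577]
ft_force: [0.8, -0.0, -4.6]
width: 0.0078
pos [0.432  0.3566 0.1867] psi 19.31 tilt 0.05 shift mm [-0.8 49.7  0.1] turn about x rad 0.0018 j6 0.26 w 0.0081 F [ 0.2  0.1 -6. ] t 31.6
```

View pics/s15.png

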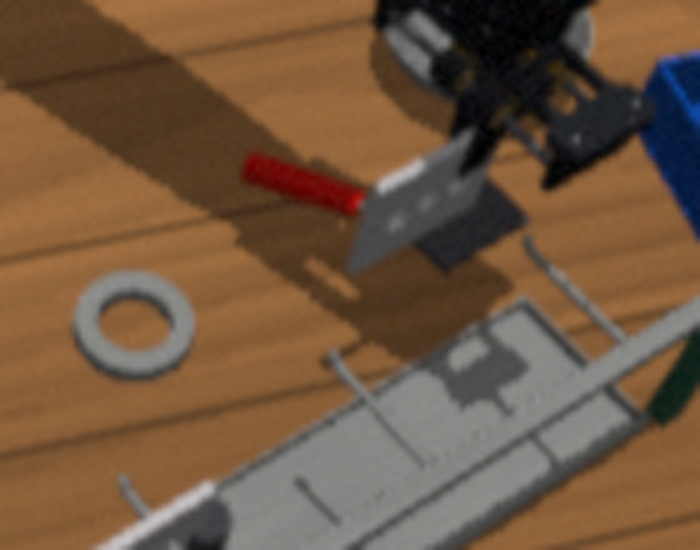

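```bash
python3 -m jog '[[-0.0008,0.015,0,0,0,0,-1],[0,0.02,0,0,0,0,-1],[0,0.0147,0,0,0,0,-1],[0,0,0,0,0,0,-1],[0,0,0,0,0,0,-1]]'; python3 -c "
from h import *
p=read_camera('scene'); save(p,'s16.png',(270,110,410,220),5)
plan((*(PIN2[:2]+.165*D-.035*N),.1874),19.2)"
```

```text
t: 32.22
tool_pos: [0.4789, 0.3732, 0.1876]
tcp_rot: [0.409, 0.577, -0.409, 0.577]
ft_force: [0.1, 0.1, -4.7]
width: 0.0083
pos [0.4788 0.3732 0.1877] psi 19.3 tilt 0.05 shift mm [ 0.3 26.1  0.4] turn about x rad 0.0018 j6 0.24 w 0.0082 F [ 0.1  0.3 -5.2] t 32.275
```

View pics/s16.png

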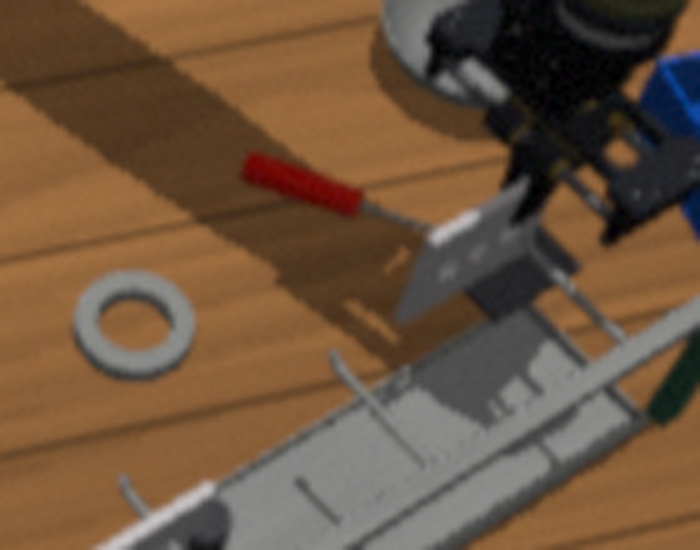

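Run:
```python
from h import *
p=read_camera("scene"); np.savez("scene17.npz",**p)
c=PIN2[:2]+.165*D
P,u,v=cloud(p); r=P[:,:2]-c; s=r@N; t=r@D
m=(s>-.08)&(s<-.045)&(t>-.12)&(t<-.03)&(P[:,2]>.115)&(P[:,2]<.22)
print(m.sum(),"t min",np.sort(t[m])[:8].round(4),"s",np.percentile(s[m],[5,50,95]).round(4),"zmax",np.sort(P[m,2])[-8:].round(4))
w=(s>-.055)&(s<.03)&(np.abs(t)<.015)&(P[:,2]>.16)&(P[:,2]<.186)
print("pin t",np.median(t[w]),w.sum())
# holes: bigger crop
save(p,"s17.png",(340,140,400,185),12)
for x in(-82,-54,-27,0): print(x,(proj(p,[*(c-.061*N+D*(x/1e3)),.1733])-[340,140])*12)
```

```text
192 t min [-0.0839 -0.0838 -0.0836 -0.0836 -0.0831 -0.083  -0.083  -0.0829] s [-0.0634 -0.0566 -0.0552] zmax [0.2187 0.2189 0.2192 0.2196 0.2197 0.2197 0.2198 0.2199]
pin t 0.00031468038589036845 53
-82 [146.26856207 307.10702534]
-54 [224.20136103 261.15102968]
-27 [298.33385353 217.43602714]
0 [371.48785776 174.29802689]
```

View pics/s17.png

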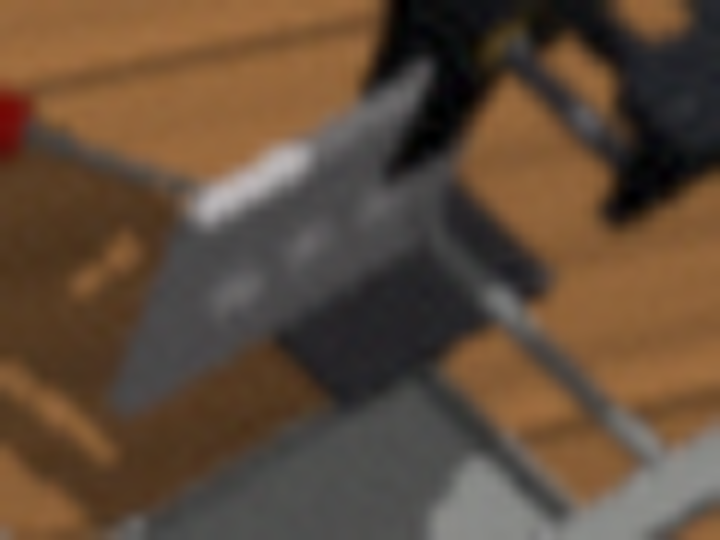

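```bash
python3 -m jog '[[0,0.004,-0.001,0,0,0,-1],[0,0.004,0,0,0,0,-1],[0,0.003,0,0,0,0,-1],[0,0,0,0,0,0,-1]]'; python3 -m jog '[[0,0.003,0,0,0,0,-1],[0,0.003,0,0,0,0,-1],[0,0,0,0,0,0,-1]]';python3 -m jog '[[0,0.003,0,0,0,0,-1],[0,0.003,0,0,0,0,-1],[0,0,0,0,0,0,-1]]'; python3 -m jog '[[0,0.003,0,0,0,0,-1],[0,0.003,0,0,0,0,-1],[0,0,0,0,0,0,-1]]'; python3 -c "
from h import *
p=read_camera('scene'); save(p,'s18.png',(340,140,410,190),10)
plan((*(PIN2[:2]+.165*D-.0*N),.1874),19.2)"
```

```text
t: 32.83
tool_pos: [0.4895, 0.378, 0.188]
tcp_rot: [0.409, 0.577, -0.409, 0.577]
ft_force: [0.1, -0.1, -4.7]
width: 0.008
t: 33.2
tool_pos: [0.4951, 0.38, 0.1879]
tcp_rot: [0.409, 0.577, -0.409, 0.577]
ft_force: [-0.8, -0.4, -5.6]
width: 0.0081
t: 33.58
tool_pos: [0.5008, 0.382, 0.188]
tcp_rot: [0.409, 0.577, -0.409, 0.577]
ft_force: [0.1, 0.1, -5.0]
width: 0.0078
t: 33.95
tool_pos: [0.5064, 0.384, 0.188]
tcp_rot: [0.409, 0.577, -0.409, 0.577]
ft_force: [-0.5, -0.2, -5.4]
width: 0.0081
pos [0.5063 0.3839 0.1879] psi 19.3 tilt 0.01 shift mm [ 0.5 31.6  1.6] turn about x rad 0.0017 j6 0.23 w 0.008 F [ 0.3  0.6 -4.3] t 34.0
```

View pics/s18.png

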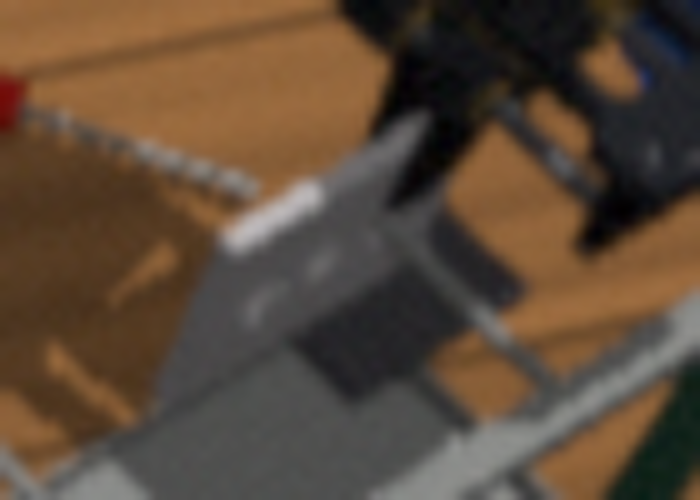

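```bash
python3 -m jog '[[0,0.006,0,0,0,0,-1],[0,0.008,0,0,0,0,-1],[0,0.008,0.0005,0,0,0,-1],[0,0.006,0.0005,0,0,0,-1],[0,0.0036,0,0,0,0,-1],[0,0,0,0,0,0,-1]]'; python3 -m jog '[[0.003,0,0,0,0,0,-1],[0.003,0,0,0,0,0,-1],[0.002,0,0,0,0,0,-1],[0.0015,0,0,0,0,0,-1],[0,0,0,0,0,0,-1]]'; python3 -m jog '[[0.001,0,0,0,0,0,-1],[0,0,0,0,0,0,-1]]'; python3 -m jog '[[0.001,0,0,0,0,0,-1],[0,0,0,0,0,0,-1]]'
```

```text
t: 34.75
tool_pos: [0.5366, 0.3934, 0.1878]
tcp_rot: [0.409, 0.577, -0.409, 0.577]
ft_force: [-0.0, 1.0, -4.9]
width: 0.0082
t: 35.38
tool_pos: [0.5363, 0.3934, 0.1783]
tcp_rot: [0.409, 0.577, -0.409, 0.577]
ft_force: [-0.3, -1.0, -5.1]
width: 0.008
t: 35.62
tool_pos: [0.5365, 0.3935, 0.1778]
tcp_rot: [0.409, 0.577, -0.409, 0.577]
ft_force: [-0.5, -1.1, -3.9]
width: 0.0081
t: 35.88
tool_pos: [0.5366, 0.3936, 0.1777]
tcp_rot: [0.409, 0.577, -0.409, 0.577]
ft_force: [-2.9, -0.6, 2.0]
width: 0.0077
```

Contact; release partway and lift.

```bash
python3 -m jog '[[0,0,0,0,0,0,-0.6],[0,0,0,0,0,0,-0.6],[0,0,0,0,0,0,-0.6],[0,0,0,0,0,0,-0.5],[0,0,0,0,0,0,-0.4],[0,0,0,0,0,0,-0.4],[0,0,0,0,0,0,-0.4]]';  python3 -m jog '[[-0.008,0,0,0,0,0,-0.4],[-0.02,0,0,0,0,0,-0.4],[-0.03,0,0,0,0,0,-0.4],[-0.04,0,0,0,0,0,0],[-0.04,0,0,0,0,0,1],[0,0,0,0,0,0,1],[0,0,0,0,0,0,1]]'; python3 -c "
from h import *
p=read_camera('scene'); save(p,'s19.png',(220,110,410,260),4); np.savez('scene19.npz',**p)
plan((.68,-.276,.36),70)"
```

```text
t: 36.75
tool_pos: [0.5364, 0.3934, 0.1764]
tcp_rot: [0.409, 0.577, -0.409, 0.577]
ft_force: [0.4, -0.0, 0.9]
width: 0.0287
t: 37.62
tool_pos: [0.5363, 0.3934, 0.3149]
tcp_rot: [0.409, 0.577, -0.409, 0.577]
ft_force: [0.6, 0.6, -0.9]
width: 0.0633
pos [0.536  0.3931 0.3135] psi 19.29 tilt 0.1 shift mm [-46.1 -85.2 679.2] turn about x rad -0.885 j6 0.22 w 0.0673 F [-0.  -0.9  0.2] t 37.675
```

View pics/s19.png

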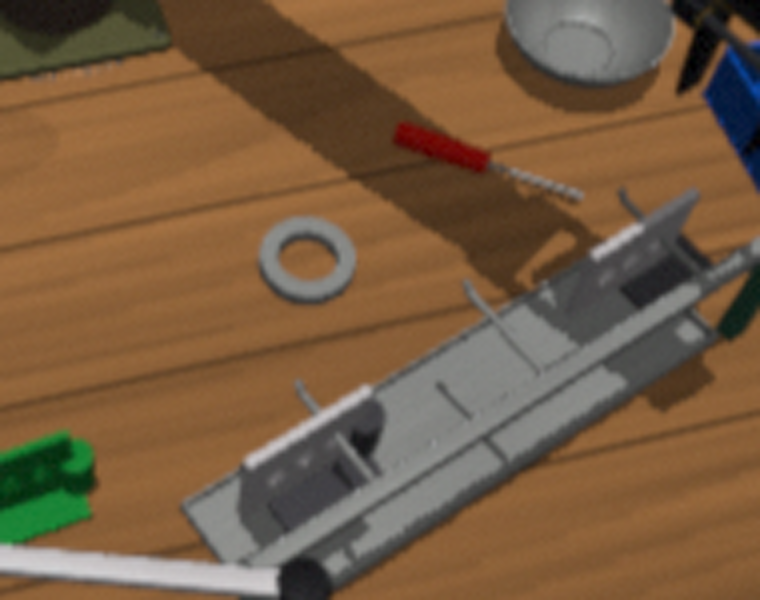

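```bash
python3 -m jog '[[-0.03,0,0.02,0,0,0,1],[-0.022,-0.005,0.039,0,0,0,1],[0,-0.0067,0.0477,0,0,0,1],[0,-0.0067,0.0477,0,0,0,1],[0,-0.0067,0.0477,0,0,0,1],[0,-0.0067,0.0477,0,0,0,1],[0,-0.0067,0.0477,0,0,0,1],[0,-0.0067,0.0477,0,0,0,1],[0,-0.0067,0.0477,0,0,0,1],[0,-0.0067,0.0477,0,0,0,1],[0,-0.0067,0.0477,0,0,0,1],[0,-0.0067,0.0477,0,0,0,1],[0,-0.0067,0.0477,0,0,0,1],[0,-0.0067,0.0477,0,0,0,1],[0,0,0.03,0,0,0,1],[0,0,0,0,0,0,1]]'; python3 -c "
from h import *
p=read_camera('scene'); save(p,'s20.png')
P,u,v=cloud(p); m=(P[:,2]>.298)&(P[:,2]<.315)&(np.hypot(P[:,0]-.68,P[:,1]+.276)<.03); K=P[m]; print('grip',len(K),(K.min(0)+K.max(0))/2, K.mean(0))
for d in place_of(p,'lamp_grip')[:2]: print(d, pt(p,*d['at'],z=.285))
plan((.68,-.276,.36),70)"
```

```text
t: 39.67
tool_pos: [0.6738, -0.2609, 0.363]
tcp_rot: [0.41, 0.578, -0.41, 0.574]
ft_force: [-0.2, -0.1, -1.1]
width: 0.0952
grip 1 [ 0.69116486 -0.27504049  0.30108859] [ 0.69116486 -0.27504049  0.30108859]
{'at': [175.8, 236.3], 'confidence': 0.7} [ 0.66997511 -0.27821687  0.285     ]
pos [ 0.674  -0.2586  0.3646] psi 19.29 tilt 0.18 shift mm [ 4.6 -0.  18.4] turn about x rad -0.8851 j6 -0.78 w 0.0953 F [0.6 0.2 0.1] t 39.775
```

View pics/s20.png

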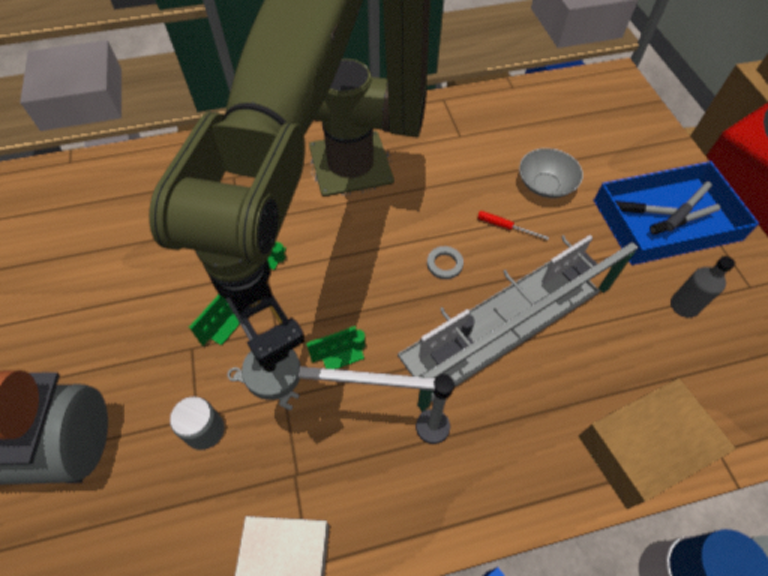

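```bash
python3 -c "
from h import *
for n in('scene12','top12','scene19'):
    p=dict(np.load(n+'.npz'));P,u,v=cloud(p); m=(P[:,2]>.298)&(P[:,2]<.315)&(np.hypot(P[:,0]-.68,P[:,1]+.276)<.03); K=P[m]; print('grip',len(K),(K.min(0)+K.max(0))/2, K.mean(0))
    for i,k in((1,1),(3,-1)):
        c=PIN2[:2]+.165*k*D; r=P[:,:2]-c; s=r@N; t=r@D
        m=(np.abs(s)<.02)&(np.abs(t)<.1)&(P[:,2]>.19)&(P[:,2]<.23)
        if m.sum()>20: a=np.polyfit(t[m],P[m,2],1); print(n,i,m.sum(),'level deg',np.degrees(a[0]),'z',a[1],'t',t[m].min(),t[m].max(),'s',s[m].mean())
"
python3 -m jog '[[0,0,0.009,-0.147,0,0,1],[0,0,0.009,-0.147,0,0,1],[0,0,0,-0.147,0,0,1],[0,0,0,-0.147,0,0,1],[0,0,0,-0.147,0,0,1],[0,0,0,-0.15,0,0,1],[0,0,0,0,0,0,1],[0,0,0,0,0,0,1]]'; python3 -c "
from h import *
plan((.6815,-.2765,.266),70)"
```

```text
grip 60 [ 0.68220559 -0.27362004  0.3034319 ] [ 0.68317622 -0.27362809  0.3040094 ]
scene12 3 177 level deg 0.2857375046276151 z 0.2052745704056887 t -0.08089504976834708 0.029444560864016586 s 0.002032388577961847
grip 48 [ 0.68102755 -0.27563436  0.30459788] [ 0.68093366 -0.27491312  0.3040897 ]
top12 3 129 level deg -0.5742941560166794 z 0.20588451232405705 t -0.08236563843593533 0.026794751452739955 s -0.0012229579217906098
grip 60 [ 0.68236336 -0.27360324  0.30356892] [ 0.68325596 -0.27341982  0.30407235]
scene19 1 141 level deg 2.193747565812927 z 0.205644757334932 t -0.08411373035674802 0.027747652476591996 s 0.002604406942954824
scene19 3 181 level deg 0.4901332359049443 z 0.20502500169029902 t -0.0813554345567036 0.028965084206236596 s 0.002068011797277273
t: 40.78
tool_pos: [0.6815, -0.2745, 0.3664]
tcp_rot: [0.123, 0.696, -0.123, 0.696]
ft_force: [-0.3, -0.9, -0.1]
width: 0.095
pos [ 0.6815 -0.2745  0.3664] psi 69.94 tilt 0.01 shift mm [100.4  -1.9   0.7] turn about x rad -0.001 j6 -1.68 w 0.095 F [-0.3 -0.9 -0.1] t 40.775
```

```bash
cat >> h.py <<'E'
def level(p):
    P,u,v=cloud(p)
    for i,k in((1,1),(3,-1)):
        c=PIN2[:2]+.165*k*D; r=P[:,:2]-c; s=r@N; t=r@D
        m=(np.abs(s)<.012)&(np.abs(t)<.1)&(P[:,2]>.19)&(P[:,2]<.23)
        # top edge: highest z in t bins
        if m.sum()<20: print(i,"few");continue
        a=np.polyfit(t[m],P[m,2],1); b=np.linspace(t[m].min(),t[m].max(),12); k=np.digitize(t[m],b)
        top=np.array([[t[m][k==j].mean(),np.percentile(P[m,2][k==j],90)] for j in range(1,12) if (k==j).sum()>2])
        e=np.polyfit(top[:,0],top[:,1],1)
        print("pin",i,"n",m.sum(),"fit deg",np.degrees(a[0]).round(2),"topfit",np.degrees(e[0]).round(2),"t",t[m].min().round(4),t[m].max().round(4),"s",s[m].mean().round(4))
E
python3 -c "
from h import *
p=read_camera('scene'); level(p); save(p,'s21.png',(330,120,430,190),8)
p=read_camera('top'); level(p)"
```

```text
pin 1 n 140 fit deg 1.49 topfit 2.42 t -0.085 0.0291 s 0.0027
pin 3 n 178 fit deg 0.26 topfit 0.44 t -0.0812 0.0278 s 0.0021
pin 1 n 136 fit deg 1.32 topfit 2.04 t -0.0854 0.0258 s -0.0011
pin 3 n 126 fit deg 0.31 topfit 1.28 t -0.0822 0.0269 s -0.0012
```

View pics/s21.png

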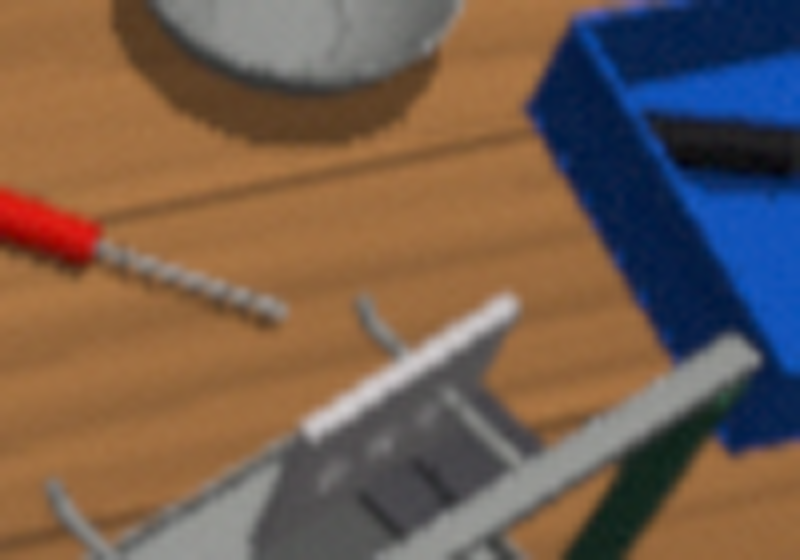

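```bash
python3 -m jog '[[0.03,0,0,0,0,0,1],[0.03,0,0,0,0,0,1],[0.025,0,0,0,0,0,1],[0.0155,0,0,0,0,0,1],[0,0,0,0,0,0,1],[0,0,0,0,0,0,-1],[0,0,0,0,0,0,-1],[0,0,0,0,0,0,-1],[0,0,0,0,0,0,-1],[0,0,0,0,0,0,-1],[0,0,0,0,0,0,-1],[0,0,0,0,0,0,-1],[0,0,0,0,0,0,-1],[0,0,0,0,0,0,-1],[0,0,0,0,0,0,-1]]'; python3 -c "
from h import *
s=sense();v=s['tool_pos'][:2]-np.array([.78,.0065]);print(np.linalg.norm(v),np.arctan2(v[1],v[0])%6.283-np.radians(129.4))
plan((.6815,-.2765,.266),70)"
```

```text
t: 42.75
tool_pos: [0.6814, -0.2758, 0.2659]
tcp_rot: [0.123, 0.696, -0.123, 0.696]
ft_force: [0.3, -2.3, -0.3]
width: 0.0214
0.29906736439442355 2.1176714720655343
pos [ 0.6814 -0.2758  0.2659] psi 69.99 tilt 0.03 shift mm [-0.1 -0.6  0.3] turn about x rad -0.0001 j6 -1.68 w 0.0214 F [ 0.3 -2.3 -0.3] t 42.75
```

```bash
python3 -m jog '[[0,0.0004,-0.0157,0.0525,0,0,-1],[0,0.0017,-0.0314,0.105,0,0,-1],[0,0.0017,-0.0314,0.105,0,0,-1],[0,0.0017,-0.0314,0.105,0,0,-1],[0,0.0017,-0.0314,0.105,0,0,-1],[0,0.0017,-0.0314,0.105,0,0,-1],[0,0.0017,-0.0314,0.105,0,0,-1],[0,0.0017,-0.0314,0.105,0,0,-1],[0,0.0017,-0.0314,0.105,0,0,-1],[0,0.0017,-0.0314,0.105,0,0,-1],[0,0.0004,-0.0157,0.0525,0,0,-1],[0,0,0,0,0,0,-1]]'; python3 -c "
from h import *
s=sense();v=s['tool_pos'][:2]-np.array([.78,.0065]);print(np.linalg.norm(v),np.arctan2(v[1],v[0])%6.283-np.radians(129.4))
plan((.5906,.2370,.266),-50)"
```

```text
t: 44.25
tool_pos: [0.486, -0.0439, 0.2658]
tcp_rot: [0.454, 0.543, -0.457, 0.539]
ft_force: [-12.2, 0.0, 4.0]
width: 0.0216
0.2982703874243316 1.0527520458232895
pos [ 0.486  -0.0439  0.2658] psi 9.87 tilt 0.41 shift mm [  -0.8  151.2 -258.8] turn about x rad 1.0449 j6 -0.37 w 0.0216 F [-12.2   0.    4. ] t 44.25
```

```bash
python3 -m jog '[[0,-0.001,-0.0157,0.0525,0,0,-1],[0,0.0016,-0.0314,0.105,0,0,-1],[0,0.0016,-0.0314,0.105,0,0,-1],[0,0.0016,-0.0314,0.105,0,0,-1],[0,0.0016,-0.0314,0.105,0,0,-1],[0,0.0016,-0.0314,0.105,0,0,-1],[0,0.0016,-0.0314,0.105,0,0,-1],[0,0.0016,-0.0314,0.105,0,0,-1],[0,0.0008,-0.0217,0.0725,0,0,-1],[0,0,0,0,0,0,-1]]'; python3 -c "
from h import *
s=sense();v=s['tool_pos'][:2]-np.array([.78,.0065]);print(np.linalg.norm(v),np.arctan2(v[1],v[0])%6.283-np.radians(129.4))
plan((.5906,.2370,.266),-50)"
```

```text
t: 45.5
tool_pos: [0.5508, 0.1983, 0.2658]
tcp_rot: [-0.639, -0.304, 0.639, -0.302]
ft_force: [-2.9, 4.4, 0.0]
width: 0.0216
0.2988614747963966 0.18634887134646938
pos [0.5508 0.1983 0.2658] psi -39.31 tilt 0.17 shift mm [ -0.1   6.3 -55.2] turn about x rad 0.1865 j6 0.94 w 0.0216 F [-2.9  4.4  0. ] t 45.5
```

```bash
python3 -m jog '[[0,0.0012,-0.028,0.0935,0,0,-1],[0,0.0012,-0.0275,0.093,0,0,-1],[0,0,0,0,0,0,-1],[0,0,0,0,0,0,-1]]'; python3 -c "
from h import *
s=sense();v=s['tool_pos'][:2]-np.array([.78,.0065]);print(np.linalg.norm(v),np.arctan2(v[1],v[0])%6.283-np.radians(129.4))
p=read_camera('scene'); save(p,'s22.png')
plan((.5906,.2370,.266),-50)"
```

```text
t: 46.0
tool_pos: [0.5894, 0.2371, 0.2659]
tcp_rot: [0.665, 0.243, -0.664, 0.241]
ft_force: [-2.5, 5.9, -1.1]
width: 0.0219
0.29915350863969914 0.0030238087288974036
pos [0.5893 0.237  0.2659] psi -49.99 tilt 0.19 shift mm [-0.1  0.8 -1. ] turn about x rad 0.0002 j6 1.17 w 0.0213 F [-1.7  6.  -0.3] t 46.05
```

View pics/s22.png

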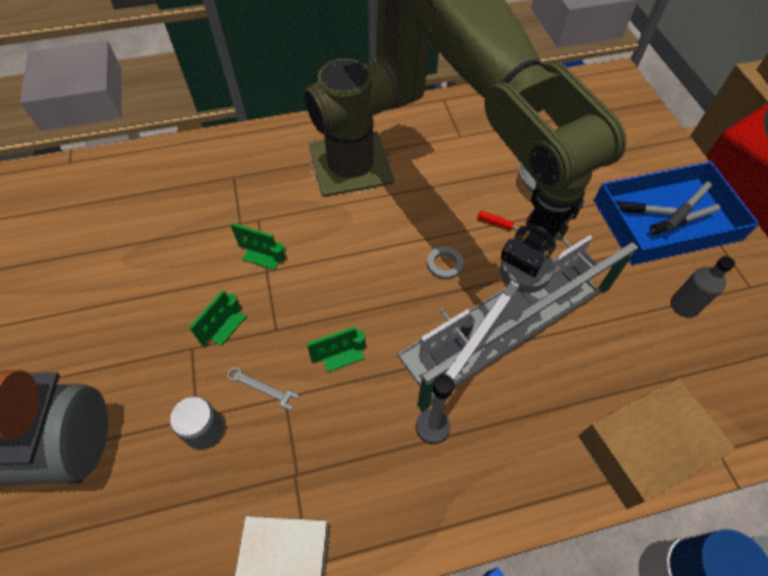

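```bash
python3 -m jog '[[0,0,0,0,0,0,1],[0,0,0,0,0,0,1],[0,0,0,0,0,0,1],[0,0,0,0,0,0,1],[0,0,0,0,0,0,1],[0,0,0,0,0,0,1],[0,0,0,0,0,0,1],[-0.02,0,0,0,0,0,1],[-0.04,0,0,0,0,0,1],[-0.04,0,0,0,0,0,1],[-0.03,-0.03,0.01,0,0,0,1],[0,-0.045,0.01,0,0,0,1],[0,-0.045,0.01,0,0,0,1],[0,-0.045,0.01,0,0,0,1],[0,-0.045,0.01,0,0,0,1],[0,0,0,0,0,0,1],[0,0,0,0,0,0,1]]'; python3 -c "
from h import *
s=sense();print(s['tool_pos'])
p=read_camera('scene'); save(p,'s23.png',(200,120,440,290),3.3); level(p)
t=read_camera('top'); save(t,'t23.png'); level(t)
for q in (p,t):
    P,u,v=cloud(q); m=(P[:,2]>.298)&(P[:,2]<.315)&(np.hypot(P[:,0]-.589,P[:,1]-.236)<.03); K=P[m]; g=(K.min(0)+K.max(0))/2; w=g[:2]-[.78,.0065]; print('grip',len(K),g,np.arctan2(w[1],w[0])-np.radians(129.4))
    for n in('wrench','bearing_ring','grease_can'):
        for d in place_of(q,n)[:1]: print(n,np.round(pt(q,*d['at']),3))
"
```

```text
t: 48.18
tool_pos: [0.4174, 0.3649, 0.3972]
tcp_rot: [0.665, 0.241, -0.664, 0.241]
ft_force: [0.1, -0.5, 0.3]
width: 0.0952
[0.41743771 0.36487916 0.39720861]
pin 1 n 131 fit deg 1.29 topfit 2.4 t -0.0839 0.0267 s 0.0026
pin 3 n 185 fit deg 0.29 topfit 0.75 t -0.081 0.0286 s 0.0023
pin 1 n 131 fit deg 1.7 topfit 1.99 t -0.0859 0.0253 s -0.0011
pin 3 n 130 fit deg -0.73 topfit -0.51 t -0.0823 0.0268 s -0.0012
grip 46 [0.59087112 0.23752844 0.30384673] -0.001656457917099896
wrench [ 0.598 -0.326  0.002]
bearing_ring [ 0.7   -0.432  0.092]
grease_can [ 0.703 -0.433  0.08 ]
grip 46 [0.58802619 0.2354166  0.30459624] 0.010189841395546129
bearing_ring [0.4   0.147 0.006]
grease_can [ 0.663 -0.438  0.101]
```

View pics/s23.png

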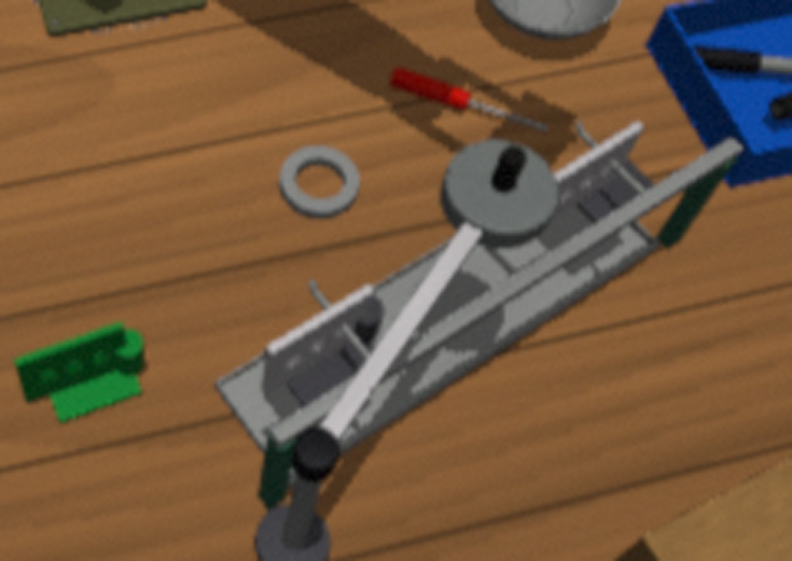

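View pics/t23.png

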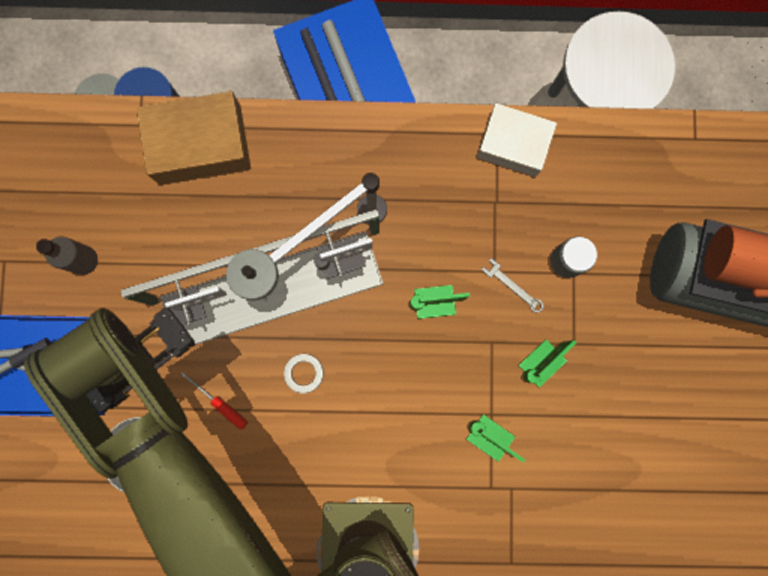

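```bash
python3 -m jog '[[0,0,0,0,0,0,1],[0,0,0,0,0,0,1]]'; python3 -c "
from h import *
level(read_camera('scene')); print(close_job())"
```

```text
t: 48.82
tool_pos: [0.4171, 0.3649, 0.3959]
tcp_rot: [-0.665, -0.241, 0.665, -0.241]
ft_force: [-0.4, 0.7, -0.6]
width: 0.0951
pin 1 n 136 fit deg 1.59 topfit 1.83 t -0.0836 0.0258 s 0.0028
pin 3 n 180 fit deg 0.46 topfit 0.56 t -0.0813 0.0283 s 0.0021
the job is handed in; nothing more can be done
None
```

The job is done and handed in at about 49 s of the 210 s allowed. Only bracket_a and bracket_b were on the bench. I saw no bracket_c, and the three green look-alikes were left alone.

1. **Lamp out:** I swung it by its grip to about 2.1 rad, clear of the stand and the brackets, before touching any bracket.
2. **Brackets:** bracket_b hangs by its −27 mm hole on pin3, and bracket_a by its +27 mm hole on pin1. Neither touched its pin noticeably as it went on.
3. **Lamp back:** I swung it over the middle pin and let go. The cameras put it within about 0.01 rad of zero.

**Last checks**
- **Level and still:** both brackets hang foot down and were steady from one picture to the next.
  - bracket_b is level to within about 0.7°; the two cameras disagreed slightly on which way it leans.
  - bracket_a leans about 1.3–2.4°. That is probably friction on the pin, so I left it.
- **Robot:** it stands clear with the gripper empty.
- **Bystanders:** the wrench, bearing ring and grease can look unmoved in the pictures. The scene-camera network once put the bearing ring on the grease can, but the picture shows the ring in its place.

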